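Stand the ballasted level floats on the drying plate

ROBOT

A 6-joint arm with a two-finger parallel gripper is mounted at the origin on a cart in front of the work surface, level with it; the furniture and walls round the work are solid. World frame = base frame: x ahead of the robot, y to its left, z up, the work surface at z = 0. Lengths are in m, angles in degrees, forces in N, time in s.
With the tool pointing down it reaches from about 0.35 to 0.875 m from the base axis. Payload 4.2 kg.
Tool frame: the origin (TCP) lies between the finger pads; the fingertips stand 14 mm ahead of it and the grasp point (between the pads) lies 5 mm behind it; x points along the fingers, y is the direction in which the jaws open and shut, and the axes are right-handed (so a half turn about x gives the same grasp; the last joint's range is limited). The gripper opens to 87 mm and grips with 3 to 60 N. Pads are 19 mm wide; open, the fingers measure 117 mm over their backs; the gripper's body (75 mm by 190 mm) begins 51 mm behind the grasp point.
Start: joints at [-58.808, 22.042, 0.453, 0, -68.411, -14.817], TCP at [0.176, -0.6, 0.237] pointing down, gripper open.
Joint ranges: [-179.83, 179.83], [-69.29, 118.12], [-61.27, 80.66], [-181.25, 117.63], [-171.15, -9.14], [-177.46, 177.46]. Speed limits (degrees/s): [159.86, 159.86, 180, 180, 180, 180].

INTERFACE

Orientations are given as a 3x3 rotation matrix whose columns are the frame's x, y, z axes.
In Python, from station import r, imaging, job gives the robot as it stands. The module is installed in compiled form; this text tells all that it offers.
- The arm moves only by the tool apply_moves, never from a script. Its arguments are lists of equal length, an entry for each row: "xyz": the shift along the tool's x, y, z in m, a list of three; "twist": the turn about the tool's x in degrees; "claw": the opening, from 0 (shut) to 1 (fully open). A call has 1 to 12 rows; each row shifts and turns the pose as measured when the row begins, along the tool's axes as they then stand; what a row does not reach is not made up. A row lasts 1/10 s, in which the tool goes at most 50 mm and 8.59 degrees, less where a joint would pass 70% of its speed; a pose out of reach is approached as far as the arm can. A call is refused whole if a number of a shift passes 0.05 or a number of a turn 8.59, either way. A call with a gripper value outside its range is refused whole. The fingers move at their own pace and stop on an object; the grip force is fixed at half the most. Time passes only in rows, so rows that do not move let the fingers close. It gives the time, the measured TCP pose, the force and the opening at its end, in the units of the state.
- r.sense(): the state, without advancing time (a new reading comes with each control period).
- imaging.capture(name): name is "scene" or "top" or "wrist"; returns a dict with "pixels" (384x512x3 uint8, red, green, blue), "mtx" (3x3 intrinsics, pixels), "view" (4x4, takes a point from world to camera coordinates). Camera axes: x right, y down, z forward; pixel columns grow to the right and rows downward; lengths in m; the calibration is good to about 2 mm. A picture is of the moment at which its call begins. There is no depth.
- job.finish_job(): hands the job in, once; it reports no verdict.
Trained networks look in a picture, given as the dict that the camera call returned (one of the last four; its "shot" number tells which), for a name from the list of things; names that differ only in an ending like _2 or _b are one class to them, and where a whole thing is asked for, a point or a joint stands for the part that bears it (a point fixed in the world has none). Each returns a list of dicts, best first, with "p" (0 to 1); they miss things now and then, are a little off and sometimes report something else, mostly with a low value. They report only what shows in the picture. A call takes as long as a camera call.
- imaging.regions_of(query, picture): "mask" (384x512 bool, what is visible of it) and "centre" ([column, row] in pixels, amid what is visible of it).
The state is a dict: "time_s": time; "joints": joint angles; "joint_velocities": joint speeds; "effort": joint torques, N m; "tcp_pos": TCP position; "ee_rot": TCP orientation; "wrist_force": force on the tool from outside, world axes, zero at the start; "moment": the same for the moment, N m; "gripper_width": opening from 0.0 (shut) to 1.0 (fully open).
Only numpy, scipy, OpenCV 4.12 (cv2) and the standard library are available. Lean on these libraries where they do the work, as an engineer would, in place of code of your own. Each camera call takes 0.05 s, during which the arm holds its last target.

TASK

The yellow level floats on the draining stand are each weighted inside one end, which cannot be seen: find each one's heavy end by letting it balance in the grip, and stand every float on the steel drying plate, upright on its heavy end and let go. When all of them stand there, start the dryer by turning its timer knob clockwise as far as it goes; leave the steel collet and the collet sleeve where they are.

Things in the scene. Friction and masses are not known exactly. Their poses are not given: they have to be found in the camera images.
- float_1: flat yellow float 60x30x20 mm (own x,y,z), about 200 g, ends capped black; origin at its centre. Its +x or its -x end is heavy (differs between floats, unseen; centre of mass 16 mm off). Slippery round-tipped 8 mm pivot studs at mid length on its +y and -y sides, 40 mm over both: pinched there gently and lifted it swings till the heavy end hangs down. Starts lying on the stand, z vertical; 3 or 4 are there
- float_2: flat yellow float 60x30x20 mm (own x,y,z), about 200 g, ends capped black; origin at its centre. Its +x or its -x end is heavy (differs between floats, unseen; centre of mass 16 mm off). Slippery round-tipped 8 mm pivot studs at mid length on its +y and -y sides, 40 mm over both: pinched there gently and lifted it swings till the heavy end hangs down. Starts lying on the stand, z vertical; 3 or 4 are there
- float_3: flat yellow float 60x30x20 mm (own x,y,z), about 200 g, ends capped black; origin at its centre. Its +x or its -x end is heavy (differs between floats, unseen; centre of mass 16 mm off). Slippery round-tipped 8 mm pivot studs at mid length on its +y and -y sides, 40 mm over both: pinched there gently and lifted it swings till the heavy end hangs down. Starts lying on the stand, z vertical; 3 or 4 are there
- float_4: flat yellow float 60x30x20 mm (own x,y,z), about 200 g, ends capped black; origin at its centre. Its +x or its -x end is heavy (differs between floats, unseen; centre of mass 16 mm off). Slippery round-tipped 8 mm pivot studs at mid length on its +y and -y sides, 40 mm over both: pinched there gently and lifted it swings till the heavy end hangs down. Starts lying on the stand, z vertical; 3 or 4 are there
- stand: draining stand, fixed: level aluminium shelf 240 (x) x 170 (y) mm on legs, its top 85 mm above the bench, with a 6 mm high lip round the edge; origin on the bench under its centre
- dryer: drying plate unit, fixed: low grey housing 152 (x) x 136 (y) mm with a bare steel top; origin on the bench under its centre; z up. A wooden case 60 mm high lies along its +y side (between it and the stand); a heap of T-bolts up to 90 mm high lies just off its nearer right corner
- plate_top (a point): centre of the top face of the flat steel plate, 140 (x) x 124 (y) mm, 30 mm above the bench, axes as the dryer's; a lip stands 12 mm above it all round (140 x 124 mm is the clear space inside); four floats fit in two rows of two
- timer_box: blue box 84 x 84 x 25 mm, fixed, with the dryer's timer knob in the middle of its top; origin on the bench under the knob's axis. It stands left of a fixed boring head 0.25 m tall; a fixed green pipe 0.26 m tall stands nearer the robot than the stand: pass above both
- timer (a joint): timer knob angle, rad: 0 = off, grows clockwise seen from above, end stop at 4.20; starts between 0 and 0.9; stays where it is left, turns with about 0.04 N m
- timer_grip (a point): on the knob's vertical axis at the height to grip its bar; the point turns with the knob and its x axis lies along the bar. The bar is 42 mm long and 14 mm wide; its top is 7 mm above this point and it stands on a disc of 44 mm whose top is 23 mm below this point
- er_collet: spring collet, grey steel, 33 mm wide, 46 mm tall, standing; leave alone; origin under its centre
- collet_sleeve: grey steel collet sleeve, 44 mm wide, 36 mm tall, standing; leave alone; origin under its centre

How it is judged:
By the outcome, as a careful person would: the job done as asked, in the order asked, and still so for the second after the job is handed in, with the robot touching nothing.
Of float_1, float_2, float_3, float_4 only 3 to 4 are there at a start; the rules pass over those that are not, and their reading is None.
At some moment in a run one of float_1, float_2, float_3, float_4 may be knocked a few centimetres aside while the robot is not near it.
Once in a run the grip may slacken for a moment while it holds something.
It also fails if it takes over 210 s, if anything falls off the work surface, if the arm or the gripper's body presses on something with over 40 N, if the wrist force passes 120 N, or if a joint passes its speed limit or range.

## Working session

There is one attempt and no reset: what is moved stays moved. The work goes in short steps, Python scripts to look and compute and a tool call to move; the robot and the scene stay as the last step left them, time stands still between calls to the robot, and variables do not carry over. Pictures are saved under pics/ and viewed, and the job is handed in when it is done.

Besides the shell and the picture viewer there is one more tool, called after ">>>" in YAML: its name, and indented under it one key for each argument. apply_moves: Moves the arm, as the interface text tells. Its arguments: {"type":"object","properties":{"xyz":{"type":"array","items":{"type":"array","items":{"type":"number"}}},"twist":{"type":"array","items":{"type":"number"}},"claw":{"type":"array","items":{"type":"number"}}},"required":["xyz","twist","claw"]}

```bash
mkdir -p pics; ls; cat > h.py <<'E'
import numpy as np, cv2
from station import r, imaging, job
def cap(name, fn=None, up=1):
    p=imaging.capture(name)
    if fn:
        im=cv2.cvtColor(p["pixels"],cv2.COLOR_RGB2BGR)
        if up!=1: im=cv2.resize(im,None,fx=up,fy=up,interpolation=cv2.INTER_CUBIC)
        cv2.imwrite("pics/"+fn,im)
    return p
def proj(p,X):
    X=np.atleast_2d(X); c=(p["view"][:3,:3]@X.T).T+p["view"][:3,3]
    q=(p["mtx"]@c.T).T; return q[:,:2]/q[:,2:]
def ray(p,uv):
    R=p["view"][:3,:3]; t=p["view"][:3,3]
    o=-R.T@t; d=R.T@np.linalg.inv(p["mtx"])@np.array([uv[0],uv[1],1.0]); return o,d
def onz(p,uv,z):
    o,d=ray(p,uv); return o+d*(z-o[2])/d[2]
E
python3 - <<'E'
from h import *
np.set_printoptions(precision=4,suppress=True)
for n in ["scene","top","wrist"]:
    p=cap(n,f"a_{n}.png",1.5); print(n,p["mtx"].tolist(),"\n",p["view"])
s=r.sense(); print(s)
E
```

```text
pics
scene [[480.22042631743864, 0.0, 253.4360169050548], [0.0, 480.22042631743864, 185.9209405253895], [0.0, 0.0, 1.0]] 
 [[-0.7201 -0.6939 -0.0021  0.3751]
 [-0.492   0.5127 -0.7036  0.325 ]
 [ 0.4893 -0.5056 -0.7106  1.097 ]
 [ 0.      0.      0.      1.    ]]
top [[389.228502395872, 0.0, 253.15085742582136], [0.0, 389.228502395872, 186.3973799145421], [0.0, 0.0, 1.0]] 
 [[-0.0272 -0.9996 -0.004   0.0301]
 [-0.9916  0.0275 -0.1263  0.5291]
 [ 0.1264  0.0006 -0.992   1.0943]
 [ 0.      0.      0.      1.    ]]
wrist [[268.9894094660684, 0.0, 253.91901931230927], [0.0, 268.9894094660684, 193.2751961612019], [0.0, 0.0, 1.0]] 
 [[-0.2816  0.9595  0.0029  0.6233]
 [ 0.9244  0.2704  0.269  -0.0335]
 [ 0.2573  0.0784 -0.9631  0.3906]
 [ 0.      0.      0.      1.    ]]
{'time_s': 0.15, 'joints': array([-58.8104,  22.0812,   0.3991,  -0.0194, -68.4118, -14.8184]), 'joint_velocities': array([-0.0225, -0.1274,  0.2615,  0.074 , -0.028 ,  0.0958]), 'effort': array([ -0.0014, -39.1051,  18.7587,   4.2224,   0.0123,  -0.0001]), 'tcp_pos': array([ 0.1761, -0.5992,  0.2357]), 'ee_rot': array([[-0.0006, -0.2817,  0.9595],
       [ 0.0016,  0.9595,  0.2817],
       [-1.    ,  0.0017, -0.0001]]), 'wrist_force': array([ 0.0407, -0.0943,  0.9915]), 'moment': array([ 0.0315, -0.0474, -0.0091]), 'gripper_width': 0.9990079637272643}
```

View pics/a_scene.png

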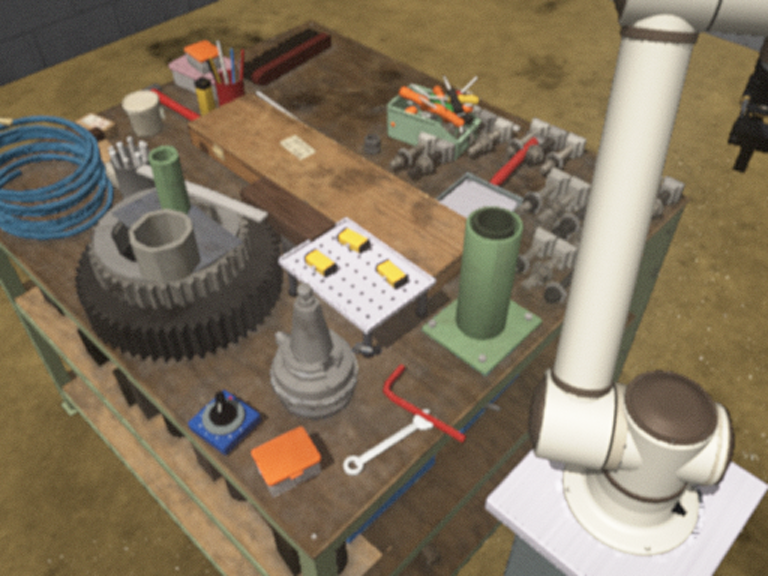

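View pics/a_top.png

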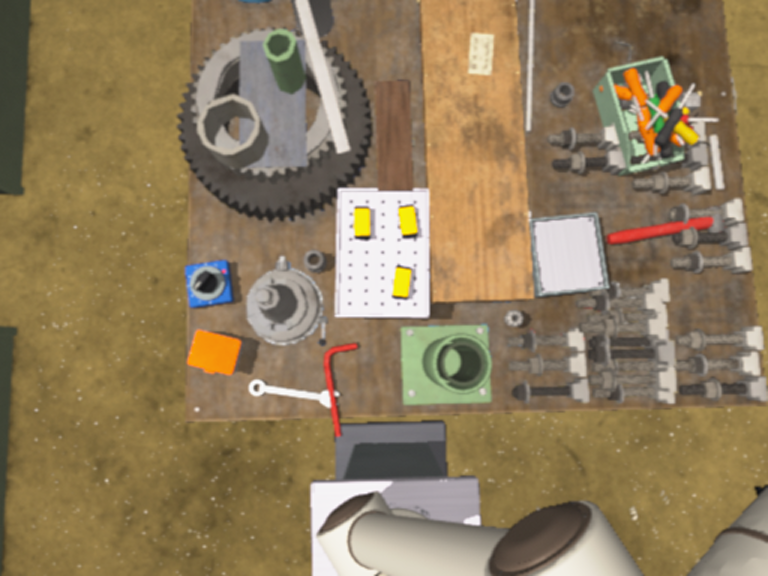

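View pics/a_wrist.png

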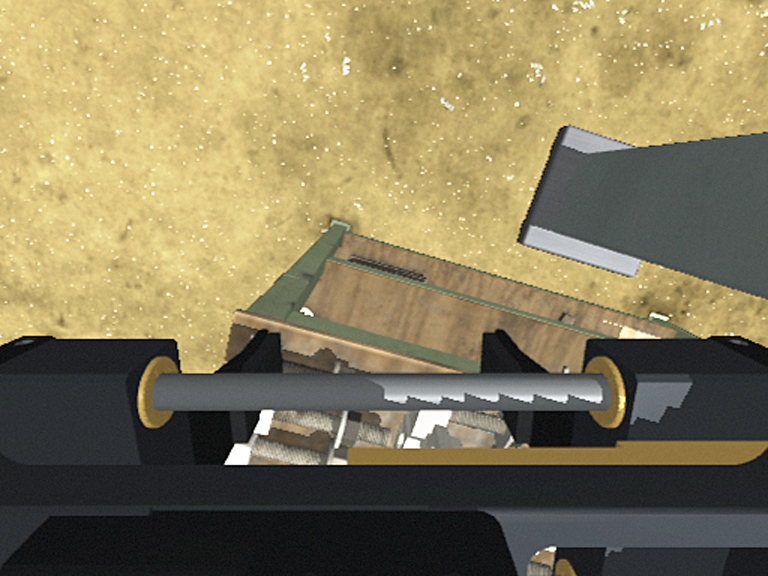

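The scene and top pictures show three yellow floats on the stand, at about (362,222), (408,222) and (402,282) in the enlarged top view. The drying plate is at (568,255), the blue timer box at (208,283), the pipe at (455,362) and the boring head at (285,300).

```bash
cat >> h.py <<'E'
def yellow(p):
    hsv=cv2.cvtColor(p["pixels"],cv2.COLOR_RGB2HSV)
    m=cv2.inRange(hsv,(22,150,110),(34,255,255))
    n,l,s,c=cv2.connectedComponentsWithStats(m)
    return [(l==i,s[i],c[i]) for i in range(1,n) if s[i][4]>25]
E
python3 - <<'E'
from h import *
np.set_printoptions(precision=4,suppress=True)
p=cap("top")
im=p["pixels"][100:260,110:420]
cv2.imwrite("pics/b1.png",cv2.resize(cv2.cvtColor(im,cv2.COLOR_RGB2BGR),None,fx=2.5,fy=2.5,interpolation=cv2.INTER_CUBIC))
for m,s,c in yellow(p):
    ys,xs=np.nonzero(m); rc=cv2.minAreaRect(np.c_[xs,ys].astype(np.float32)); print("yel",s,c,rc, onz(p,c,0.105))
for q in ["float_1","stand","dryer","timer_box","timer_grip","er_collet","collet_sleeve"]:
    for d in imaging.regions_of(q,p)[:5]:
        ys,xs=np.nonzero(d["mask"]); print(q,round(d["p"],2),np.round(d["centre"],1),d["mask"].sum(),xs.min(),xs.max(),ys.min(),ys.max(),onz(p,d["centre"],0.03))
s=cap("scene")
for m,st,c in yellow(s): print("scene yel",st,c,onz(s,c,.1))
for q in ["float_1","dryer","timer_grip","er_collet"]:
    for d in imaging.regions_of(q,s)[:5]:
        print(q,round(d["p"],2),np.round(d["centre"],1),d["mask"].sum(),onz(s,d["centre"],0.03))
print(p["view"],-p["view"][:3,:3].T@p["view"][:3,3])
E
```

```text
yel [449  81  17  16 139] [457.      88.4245] ((457.0551452636719, 88.43794250488281), (17.771732330322266, 8.55368423461914), 41.633541107177734) [ 0.781  -0.5618  0.105 ]
yel [236 139  11  19 195] [241.2051 147.8615] ((241.0, 148.0), (18.0, 10.0), 90.0) [0.6283 0.0455 0.105 ]
yel [266 138  12  19 194] [271.5567 146.8454] ((271.6076965332031, 146.86155700683594), (18.729244232177734, 10.418916702270508), 82.87498474121094) [ 0.6288 -0.038   0.105 ]
yel [262 178  12  20 191] [267.5288 187.8429] ((267.58465576171875, 187.82308959960938), (9.798744201660156, 19.349416732788086), 7.125016689300537) [ 0.5156 -0.0233  0.105 ]
float_1 0.64 [272.3 146.1] 252 265 278 136 158 [ 0.6482 -0.044   0.03  ]
float_1 0.59 [268.7 188.8] 227 262 273 178 199 [ 0.5219 -0.0293  0.03  ]
float_1 0.53 [240.4 149.9] 239 236 247 138 159 [0.6395 0.0502 0.03  ]
stand 0.66 [255.4 169.6] 4603 223 286 125 212 [0.5795 0.0077 0.03  ]
stand 0.62 [206.8 171.1] 198 201 217 166 181 [0.579  0.1498 0.03  ]
dryer 0.62 [379.9 169.6] 2569 353 404 142 198 [ 0.5694 -0.3556  0.03  ]
timer_box 0.91 [139.8 190.2] 849 124 155 173 2
[... 564 characters left out ...]
yel [204 167  18  14 130] [211.7923 173.5077] [0.6345 0.046  0.1   ]
scene yel [252 174  17  16 130] [259.5    180.9692] [ 0.5204 -0.0233  0.1   ]
float_1 0.82 [262. 184.] 291 [ 0.555 -0.071  0.03 ]
float_1 0.57 [233.9 160.3] 252 [ 0.6859 -0.086   0.03  ]
float_1 0.5 [214.8 174. ] 219 [ 0.6836 -0.0051  0.03  ]
float_1 0.41 [143.8 272.4] 306 [0.5543 0.3501 0.03  ]
dryer 0.64 [318.6 131.1] 846 [ 0.5884 -0.3738  0.03  ]
timer_grip 0.8 [145.7 271.7] 285 [0.5527 0.3457 0.03  ]
timer_grip 0.35 [235.7 163.3] 240 [ 0.6724 -0.0803  0.03  ]
[[-0.0272 -0.9996 -0.004   0.0301]
 [-0.9916  0.0275 -0.1263  0.5291]
 [ 0.1264  0.0006 -0.992   1.0943]
 [ 0.      0.      0.      1.    ]] [0.3872 0.015  1.1525]
```

View pics/b1.png

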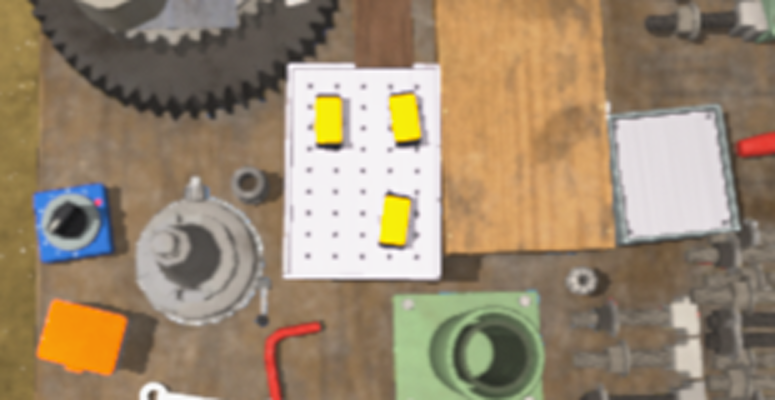

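The enlarged top crop shows the same three floats, with long axes roughly along world x. The two at the far end sit close to the lips of the stand. Next I'll work out the geometry of the stand, plate, pipe and boring head.

```bash
python3 - <<'E'
from h import *
np.set_printoptions(precision=3,suppress=True)
p=cap("top")
f=lambda a:(np.array(a)/2.5+[110,100])
for n,z,l in [("stand",.091,[(287,65),(440,65),(442,278),(285,278)]),("plate lip",.042,[(612,113),(720,105),(738,232),(620,243)]),("pipe",.26,[(446,355),(543,355),(490,308),(490,400)]),("head",.25,[(165,245)]),("knob",.06,[(70,218)]),("box",.025,[(35,190),(105,183),(112,252),(42,262)]),("case",.06,[(440,250),(615,248)])]:
    print(n,[onz(p,f(a),z)[:2] for a in l])
w=p["pixels"][125:215,330:420]; cv2.imwrite("pics/c1.png",cv2.resize(cv2.cvtColor(w,cv2.COLOR_RGB2BGR),None,fx=6,fy=6,interpolation=cv2.INTER_CUBIC))
w=p["pixels"][165:215,115:165]; cv2.imwrite("pics/c2.png",cv2.resize(cv2.cvtColor(w,cv2.COLOR_RGB2BGR),None,fx=10,fy=10,interpolation=cv2.INTER_CUBIC))
E
```

```text
stand [array([0.695, 0.09 ]), array([ 0.691, -0.081]), array([ 0.452, -0.074]), array([0.456, 0.097])]
plate lip [array([ 0.641, -0.284]), array([ 0.647, -0.41 ]), array([ 0.498, -0.419]), array([ 0.489, -0.284])]
pipe [array([ 0.372, -0.061]), array([ 0.369, -0.149]), array([ 0.413, -0.103]), array([ 0.33 , -0.099])]
head [array([0.48 , 0.196])]
knob [array([0.533, 0.342])]
box [array([0.572, 0.394]), array([0.578, 0.311]), array([0.497, 0.303]), array([0.487, 0.384])]
case [array([ 0.485, -0.076]), array([ 0.482, -0.273])]
```

View pics/c1.png

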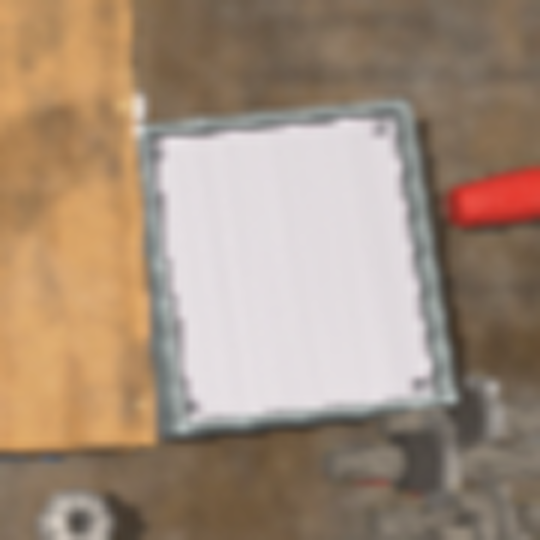

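View pics/c2.png

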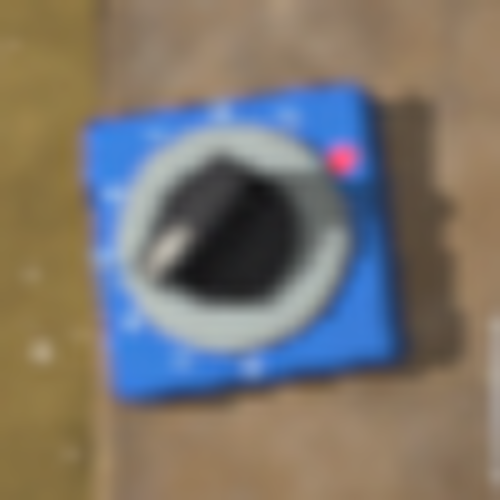

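>>> apply_moves:
  xyz:
    - [-0.04,0,0]
    - [-0.04,0,0]
  twist: [8.2,8.2]
  claw: [0.64,0.64]

```text
time_s: 1.05
tcp_pos: [0.1752, -0.5969, 0.3113]
ee_rot: [[-0.006, 0.011, 1.0], [0.014, 1.0, -0.01], [-1.0, 0.014, -0.006]]
wrist_force: [-0.2, -1.0, 0.7]
gripper_width: 0.892
```

>>> apply_moves:
  xyz:
    - [0,0.04,0.025]
    - [0,0.04,0.025]
    - [0,0.04,0.025]
    - [0,0.04,0.025]
    - [0,0.04,0.025]
    - [0,0.04,0.025]
    - [0,0.04,0.025]
    - [0,0.04,0.025]
    - [0,0.04,0.025]
    - [0,0.04,0.025]
    - [0,0.04,0.025]
    - [0,0.04,0.025]
  twist: [0,0,0,0,0,0,0,0,0,0,0,0]
  claw: [0.64,0.64,0.64,0.64,0.64,0.64,0.64,0.64,0.64,0.64,0.64,0.64]

```text
time_s: 2.25
tcp_pos: [0.4916, -0.1113, 0.3221]
ee_rot: [[0.008, 0.023, 1.0], [-0.001, 1.0, -0.023], [-1.0, -0.001, 0.008]]
wrist_force: [0.9, -0.8, 0.5]
gripper_width: 0.637
```

>>> apply_moves:
  xyz:
    - [0,0.03,0.02]
    - [0,0.03,0.02]
    - [0,0.03,0.02]
    - [0,0,0]
  twist: [0,0,0,0]
  claw: [0.64,0.64,0.64,0.64]

```text
time_s: 2.65
tcp_pos: [0.5577, -0.0136, 0.3226]
ee_rot: [[0.01, 0.016, 1.0], [-0.0, 1.0, -0.016], [-1.0, -0.0, 0.01]]
wrist_force: [-0.0, -0.8, -0.8]
gripper_width: 0.634
```

```bash
cat >> h.py <<'E'
def floats(p,z=0.105):
    out=[]
    for m,s,c in yellow(p):
        if s[4]<120: continue
        ys,xs=np.nonzero(m)
        P=np.array([onz(p,(x,y),z)[:2] for x,y in zip(xs,ys)])
        rc=cv2.minAreaRect((P*1000).astype(np.float32)); b=cv2.boxPoints(rc)
        e=b[1]-b[0]; f=b[2]-b[1]; L=e if np.hypot(*e)>np.hypot(*f) else f
        a=np.degrees(np.arctan2(L[1],L[0])); a=(a+90)%180-90
        out.append((np.round(rc[0],1),np.round(rc[1],1),round(float(a),1),np.round(c,1),int(s[4])))
    return out
E
python3 - <<'E'
from h import *
p=cap("wrist","d1.png",1.5)
for f in floats(p): print(f)
print(p["view"])
E
```

```text
(array([518.1, -20.6]), array([28.6, 50.3]), -9.1, array([247.5, 142.4]), 800)
(array([631.9, -35.2]), array([50.3, 29.7]), 5.6, array([239.2, 221.5]), 647)
(array([631.4,  47.9]), array([29.3, 48.6]), -1.4, array([294.9, 218.3]), 501)
[[ 1.62518893e-02  9.99867797e-01  5.14259607e-04  3.64510265e-03]
 [ 9.60301037e-01 -1.57520206e-02  2.78520720e-01 -5.94840976e-01]
 [ 2.78491999e-01 -4.03264388e-03 -9.60430083e-01  3.16556866e-01]
 [ 0.00000000e+00  0.00000000e+00  0.00000000e+00  1.00000000e+00]]
```

View pics/d1.png

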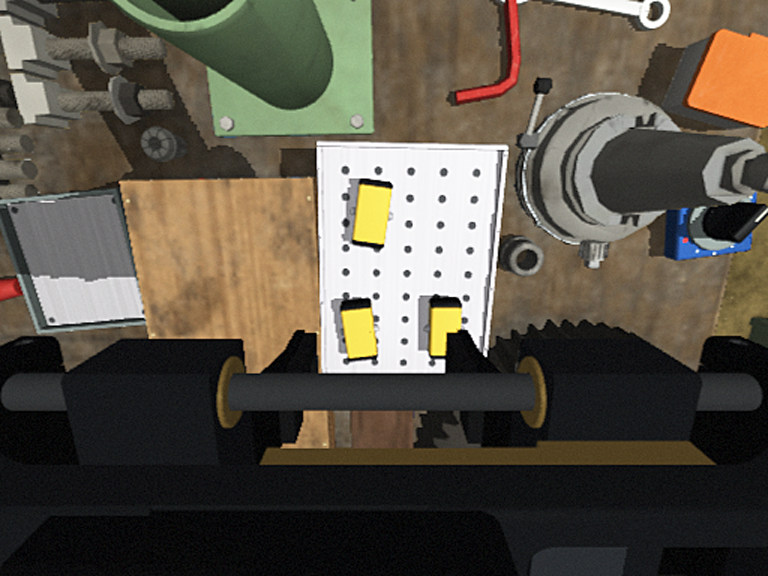

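>>> apply_moves:
  xyz:
    - [0,-0.007,-0.04]
    - [0.05,0,0]
    - [0.05,0,0]
    - [0.03,0,0]
    - [0,0,0]
  twist: [8.2,0,0,0,0]
  claw: [0.64,0.64,0.64,0.64,0.64]

```text
time_s: 3.2
tcp_pos: [0.5154, -0.0251, 0.1944]
ee_rot: [[0.017, 0.168, 0.986], [-0.0, 0.986, -0.168], [-1.0, 0.002, 0.017]]
wrist_force: [0.2, -0.4, 0.1]
gripper_width: 0.639
```

```bash
python3 - <<'E'
from h import *
p=cap("wrist","d2.png",1.5)
for f in floats(p): print(f)
p=cap("top")
for f in floats(p): print(f)
s=r.sense(); print(s["tcp_pos"],s["ee_rot"])
E
```

```text
(array([518.2, -21. ]), array([28.4, 49.8]), -8.6, array([257.9, 200.4]), 1603)
(array([616.6, -36. ]), array([20.7, 30.4]), -81.4, array([259.5, 291.4]), 387)
(array([ 781., -562.]), array([48.8, 25.5]), 43.8, array([457. ,  88.4]), 140)
(array([635. ,  45.9]), array([27.5, 36.5]), -1.2, array([240.8, 144.8]), 127)
[ 0.51867541 -0.02458037  0.1986707 ] [[ 2.54636217e-02  1.66982866e-01  9.85630928e-01]
 [ 2.37894041e-04  9.85949583e-01 -1.67042998e-01]
 [-9.99675721e-01  4.48799543e-03  2.50661230e-02]]
```

View pics/d2.png

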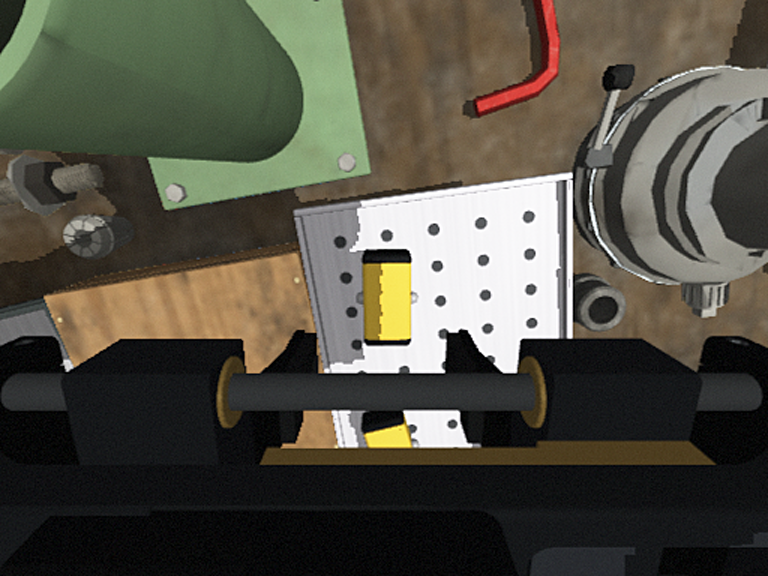

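>>> apply_moves:
  xyz:
    - [0.03,0.003,-0.003]
    - [0.03,0,0]
    - [0.02,0,0]
    - [0,0,0]
  twist: [0,0,0,0]
  claw: [0.64,0.64,0.64,0.64]

```text
time_s: 3.7
tcp_pos: [0.5271, -0.021, 0.1283]
ee_rot: [[0.049, 0.166, 0.985], [0.003, 0.986, -0.167], [-0.999, 0.011, 0.048]]
wrist_force: [-0.4, 0.2, 0.4]
gripper_width: 0.639
```

>>> apply_moves:
  xyz:
    - [0,0,0]
    - [0,0,0]
  twist: [0,0]
  claw: [0.64,0.64]

```text
time_s: 3.9
tcp_pos: [0.5302, -0.0209, 0.1328]
ee_rot: [[0.057, 0.166, 0.985], [0.004, 0.986, -0.166], [-0.998, 0.014, 0.055]]
wrist_force: [-0.3, 0.1, -0.1]
gripper_width: 0.646
```

>>> apply_moves:
  xyz:
    - [0,0,0]
    - [0,0,0]
    - [0,0,0]
  twist: [0,0,0]
  claw: [0.64,0.64,0.64]

```text
time_s: 4.2
tcp_pos: [0.5324, -0.0205, 0.1369]
ee_rot: [[0.064, 0.165, 0.984], [0.006, 0.986, -0.166], [-0.998, 0.016, 0.063]]
wrist_force: [0.1, 0.1, -0.5]
gripper_width: 0.637
```

```bash
python3 - <<'E'
from h import *
for i in range(3):
    s=r.sense(); print(s["time_s"],s["tcp_pos"],s["joints"],s["joint_velocities"]); cap("top")
E
```

```text
4.2 [ 0.5323822  -0.02052595  0.13690286] [  15.6368209    17.08855802  -23.39166367    0.95137329  -45.87825823
 -115.81134588] [ 0.08312208 -0.59609629  0.41482115  0.05323898 -0.22751228 -0.01747091]
4.25 [ 0.53240455 -0.02053613  0.13688103] [  15.63711737   17.09112399  -23.39372397    0.95656774  -45.87243661
 -115.80931624] [-0.02450263  0.37607433 -0.38408143 -0.14139188  0.2177614   0.03852583]
4.3 [ 0.53220724 -0.02054688  0.13655403] [  15.63886165   17.11282245  -23.41392873    0.94907188  -45.86775105
 -115.81087573] [-0.00993244  0.41839202 -0.35929196 -0.25630558  0.09175377 -0.02458014]
```

```bash
cat >> h.py <<'E'
def to(x,y,z,yaw=None):
    s=r.sense(); R=np.array(s["ee_rot"]); d=np.array([x,y,z])-s["tcp_pos"]
    ya=np.degrees(np.arctan2(R[1,1],R[0,1]))-90
    print("t",round(s["time_s"],2),"tcp",np.round(s["tcp_pos"],4),"toolx",np.round(R[:,0],3),"yaw",round(ya,1),"F",np.round(s["wrist_force"],1),"g",round(float(s["gripper_width"]),3))
    print("  shift",np.round(R.T@d,4),"twist",None if yaw is None else round(ya-yaw,1))
E
python3 -c "
from h import *
to(.518,-.021,.102,-9)"
```

```text
t 4.35 tcp [ 0.532  -0.0206  0.1363] toolx [ 0.063  0.005 -0.998] yaw -9.5 F [-0.4 -0.3 -0.5] g 0.643
  shift [ 0.0333 -0.0033 -0.0159] twist -0.5
```

Studying how a single row behaves.

>>> apply_moves:
  xyz:
    - [0.02,-0.0033,-0.0159]
  twist: [0]
  claw: [0.64]

```text
time_s: 4.45
tcp_pos: [0.5207, -0.0205, 0.1176]
ee_rot: [[0.071, 0.164, 0.984], [0.007, 0.986, -0.165], [-0.997, 0.018, 0.069]]
wrist_force: [-0.2, 0.6, -0.3]
gripper_width: 0.637
```

```bash
python3 -c "
from h import *
to(.518,-.021,.102,-9)
for i in range(3):
  cap('top'); to(.518,-.021,.102,-9)"
```

```text
t 4.45 tcp [ 0.5207 -0.0205  0.1176] toolx [ 0.071  0.007 -0.997] yaw -9.5 F [-0.2  0.6 -0.3] g 0.637
  shift [ 0.0153 -0.0013 -0.0036] twist -0.5
t 4.5 tcp [ 0.5131 -0.0215  0.1122] toolx [ 0.057  0.006 -0.998] yaw -9.6 F [-4.1 -0.4 -3.3] g 0.641
  shift [0.0105 0.0011 0.0041] twist -0.6
t 4.55 tcp [ 0.5136 -0.0217  0.113 ] toolx [ 0.056  0.005 -0.998] yaw -9.6 F [ 0.1  0.6 -0. ] g 0.642
  shift [0.0112 0.0012 0.0036] twist -0.6
t 4.6 tcp [ 0.5157 -0.0214  0.1144] toolx [ 0.06   0.005 -0.998] yaw -9.5 F [ 0.2 -0.3 -0.3] g 0.639
  shift [0.0125 0.0006 0.0015] twist -0.5
```

>>> apply_moves:
  xyz:
    - [0.0125,0.0006,0.0015]
  twist: [0]
  claw: [0.64]

```text
time_s: 4.7
tcp_pos: [0.5203, -0.0207, 0.1038]
ee_rot: [[0.065, 0.164, 0.984], [0.005, 0.986, -0.165], [-0.998, 0.016, 0.063]]
wrist_force: [-0.0, 0.2, 0.2]
gripper_width: 0.643
```

```bash
python3 -c "
from h import *
cap('top'); cap('top')
to(.518,-.021,.102,-9)
p=cap('wrist','d3.png',1.5); print(floats(p))"
```

```text
t 4.8 tcp [ 0.518  -0.0211  0.1008] toolx [ 0.058  0.004 -0.998] yaw -9.5 F [0.2 0.1 0.3] g 0.641
  shift [-0.0012  0.0001  0.    ] twist -0.5
[(array([506. , -19.1]), array([28.8, 24.1]), 80.1, array([252.6, 228.5]), 1913), (array([538.9, -24.4]), array([28.3,  6.5]), 79.9, array([253. , 278.4]), 454)]
```

View pics/d3.png

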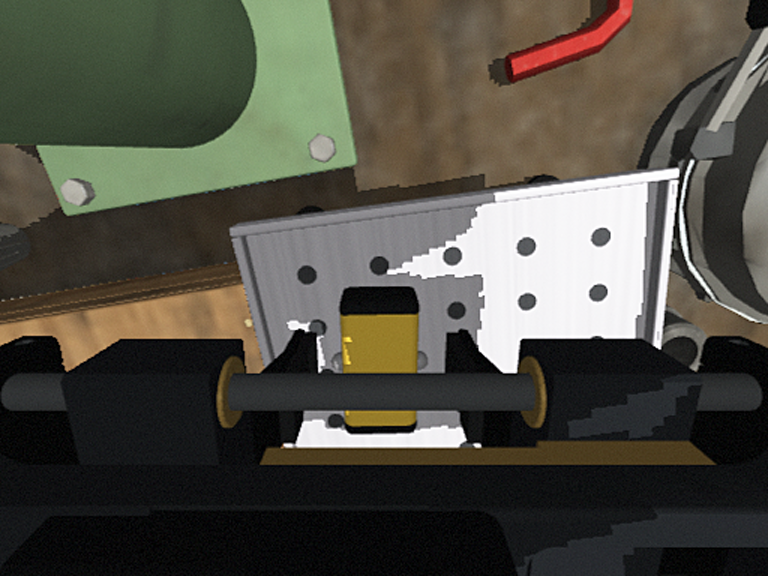

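>>> apply_moves:
  xyz:
    - [0,0,0]
    - [0,0,0]
    - [0,0,0]
  twist: [0,0,0]
  claw: [0.43,0.43,0.43]

```text
time_s: 5.15
tcp_pos: [0.5195, -0.0209, 0.1019]
ee_rot: [[0.06, 0.165, 0.985], [0.004, 0.986, -0.165], [-0.998, 0.014, 0.058]]
wrist_force: [1.0, -0.8, -0.6]
gripper_width: 0.47
```

```bash
python3 -c "
from h import *
cap('top'); cap('top')
to(.518,-.021,.101,-9)
p=cap('wrist','d4.png',1.5); print(floats(p))"
```

```text
t 5.25 tcp [ 0.5196 -0.021   0.1019] toolx [ 0.06   0.004 -0.998] yaw -9.5 F [ 0.2 -1.1 -0.5] g 0.448
  shift [ 0.0008 -0.0003 -0.0016] twist -0.5
[(array([507.2, -18.6]), array([28.5, 27.1]), 82.2, array([253.7, 226.7]), 2071), (array([540.4, -23.1]), array([28.4,  4.4]), 79.9, array([254.2, 276.6]), 286)]
```

View pics/d4.png

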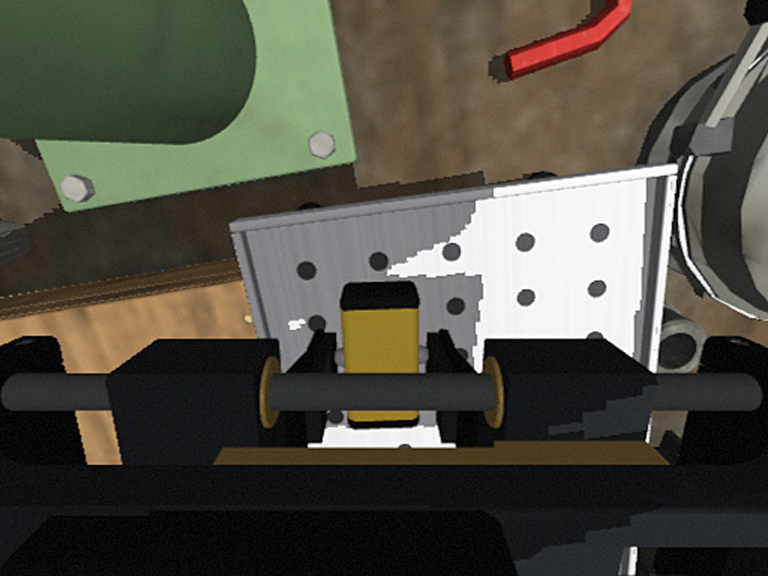

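>>> apply_moves:
  xyz:
    - [0,0,0]
    - [-0.015,0,0]
    - [-0.02,0,0]
    - [-0.025,0,0]
  twist: [0,0,0,0]
  claw: [0.42,0.42,0.42,0.42]

```text
time_s: 5.7
tcp_pos: [0.5115, -0.0218, 0.1582]
ee_rot: [[0.047, 0.167, 0.985], [0.003, 0.986, -0.168], [-0.999, 0.01, 0.046]]
wrist_force: [0.5, -0.0, -2.5]
gripper_width: 0.421
```

```bash
python3 -c "
from h import *
cap('top'); cap('top')
to(.518,-.021,.101,-9)
p=cap('wrist','d5.png',1.5); print(floats(p)); cap('scene','d5s.png',1.5)"
```

```text
t 5.8 tcp [ 0.5147 -0.0213  0.1617] toolx [ 0.057  0.004 -0.998] yaw -9.6 F [ 0.3  0.7 -1.7] g 0.429
  shift [ 0.0608 -0.     -0.0001] twist -0.6
[(array([530.1, -22.7]), array([40.5, 41.1]), -8.2, array([253.5, 225.5]), 2217), (array([579.1, -29.6]), array([40.5,  7.3]), 79.8, array([254.2, 277.1]), 333)]
```

View pics/d5.png

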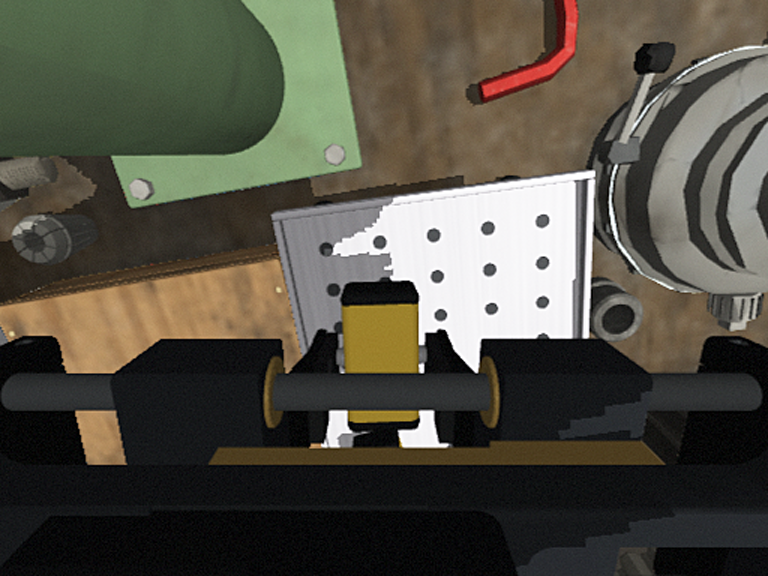

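View pics/d5s.png

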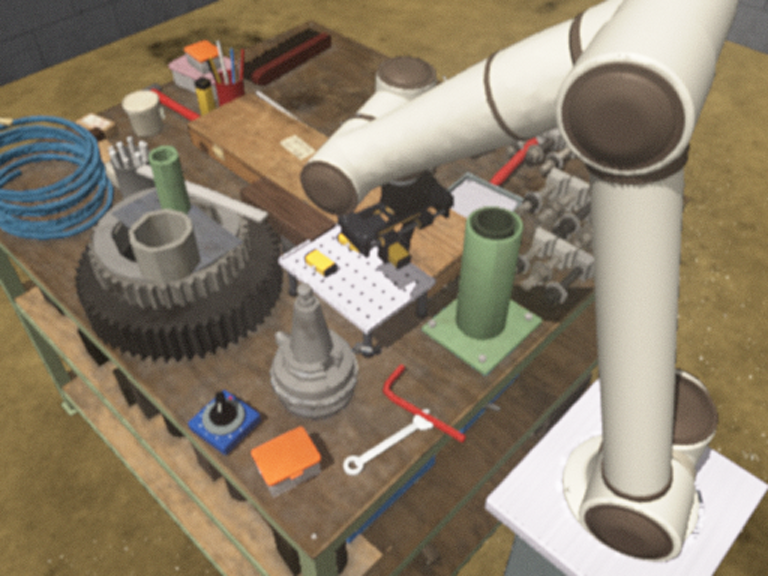

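The float is held in the pads and lifted, but it stays level, so the grip is too firm for it to swing. I'll lower it near the shelf and ease the grip a little at a time.

>>> apply_moves:
  xyz:
    - [0.025,0,0]
    - [0,0,0]
  twist: [0,0]
  claw: [0.42,0.445]

```text
time_s: 6.1
tcp_pos: [0.5119, -0.0216, 0.1308]
ee_rot: [[0.046, 0.168, 0.985], [0.004, 0.986, -0.168], [-0.999, 0.012, 0.045]]
wrist_force: [-2.0, 0.8, -2.4]
gripper_width: 0.442
```

```bash
python3 -c "
from h import *
cap('top'); cap('top')
to(.518,-.021,.101,-9)
p=cap('wrist','d6.png',1.5); print(floats(p)); to(0,0,0)"
```

```text
t 6.2 tcp [ 0.5148 -0.0213  0.134 ] toolx [ 0.053  0.004 -0.999] yaw -9.6 F [ 0.8 -1.  -2.1] g 0.443
  shift [0.0332 0.0004 0.0014] twist -0.6
[]
t 6.25 tcp [ 0.5157 -0.0211  0.1349] toolx [ 0.056  0.004 -0.998] yaw -9.6 F [ 0.8  0.3 -1.7] g 0.446
  shift [ 0.1059 -0.0667 -0.5186] twist None
```

View pics/d6.png

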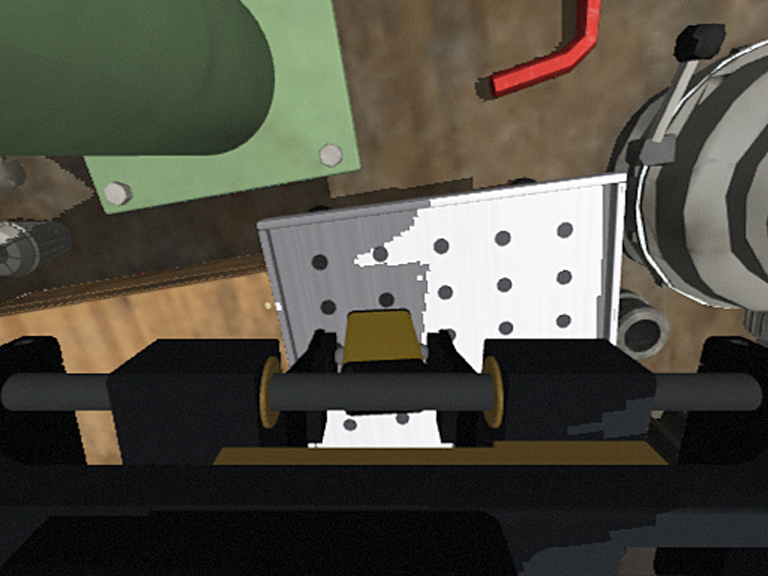

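>>> apply_moves:
  xyz:
    - [-0.02,0,0]
    - [-0.02,0,0]
  twist: [0,0]
  claw: [0.44,0.44]

```text
time_s: 6.45
tcp_pos: [0.5121, -0.0216, 0.1738]
ee_rot: [[0.05, 0.166, 0.985], [0.003, 0.986, -0.167], [-0.999, 0.011, 0.049]]
wrist_force: [0.7, -0.2, -2.0]
gripper_width: 0.44
```

```bash
python3 -c "
from h import *
for i in range(8): cap('top')
to(.518,-.021,.101,-9)
p=cap('wrist','d7.png',1.5); s=cap('scene'); im=s['pixels'][110:210,190:310]; cv2.imwrite('pics/d7s.png',cv2.resize(cv2.cvtColor(im,cv2.COLOR_RGB2BGR),None,fx=5,fy=5,interpolation=cv2.INTER_CUBIC))"
```

```text
t 6.85 tcp [ 0.5114 -0.0216  0.1721] toolx [ 0.048  0.003 -0.999] yaw -9.6 F [ 0.1 -1.  -2.2] g 0.441
  shift [0.0713 0.0009 0.003 ] twist -0.6
```

View pics/d7.png

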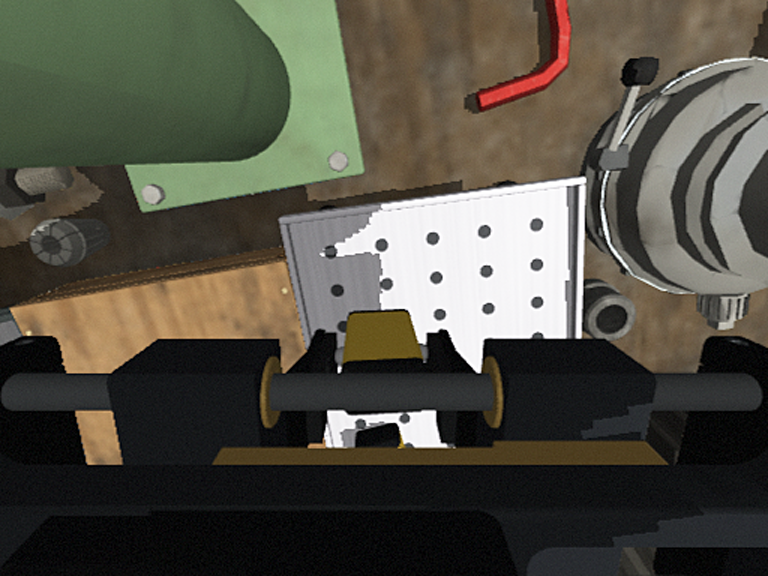

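View pics/d7s.png

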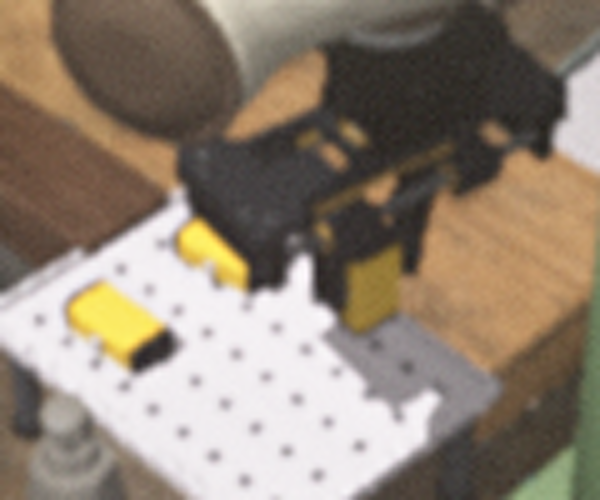

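```bash
cat >> h.py <<'E'
def held(p,fn,ang=90,off=0.006):
    s=r.sense(); R=np.array(s["ee_rot"]); c=s["tcp_pos"]+off*R[:,0]
    y=R[:,1].copy(); y[2]=0; y/=np.linalg.norm(y); f=np.cross(y,[0,0,1.])  # horizontal, tool z-ish
    a=np.radians(ang); X=np.cos(a)*f+np.sin(a)*np.array([0,0,1.]); Z=np.cross(X,y)
    im=cv2.cvtColor(p["pixels"],cv2.COLOR_RGB2BGR); im=cv2.resize(im,None,fx=1.5,fy=1.5)
    P=np.array([c+sx*.03*X+sy*.015*y+sz*.01*Z for sx in(-1,1) for sy in(-1,1) for sz in(-1,1)])
    q=proj(p,P)*1.5
    for i in range(8):
        for j in range(i+1,8):
            if bin(i^j).count("1")==1: cv2.line(im,tuple(int(v) for v in q[i]),tuple(int(v) for v in q[j]),(255,0,255) if (i|j)>=4 and i>=4 else (0,200,0),1)
    cv2.imwrite("pics/"+fn,im)
E
python3 -c "
from h import *
p=cap('wrist'); held(p,'e1.png')"
```

```text
(no output)
```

View pics/e1.png

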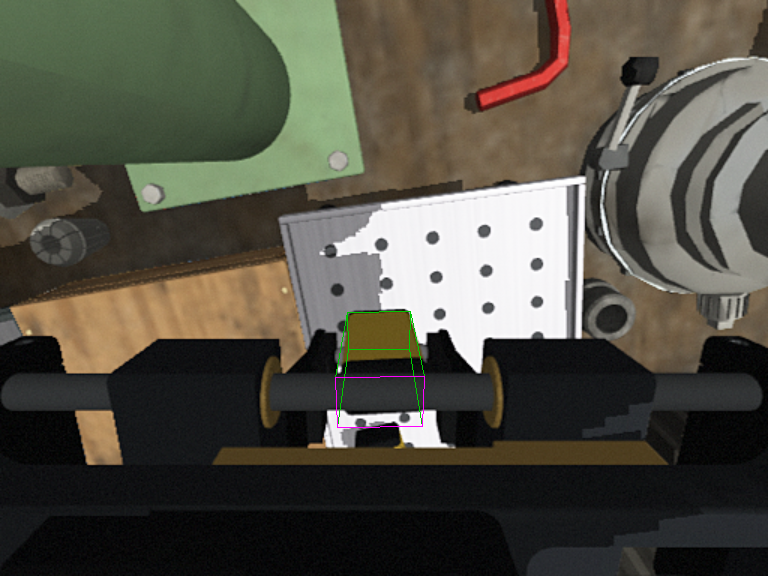

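>>> apply_moves:
  xyz:
    - [0,0,0.015]
    - [0,0,0.015]
    - [0,0,0.015]
  twist: [-5,-5,-5]
  claw: [0.435,0.435,0.435]

```text
time_s: 7.3
tcp_pos: [0.5553, -0.0254, 0.1736]
ee_rot: [[0.045, -0.104, 0.994], [0.003, 0.995, 0.104], [-0.999, -0.002, 0.045]]
wrist_force: [1.1, 0.4, -2.2]
gripper_width: 0.435
```

```bash
python3 -c "
from h import *
cap('top');cap('top')
to(.611,-.349,.17,5)"
```

```text
t 7.4 tcp [ 0.5569 -0.0251  0.1736] toolx [ 0.047  0.003 -0.999] yaw 5.8 F [-0.1  0.6 -1.6] g 0.44
  shift [ 0.0053 -0.3277  0.0211] twist 0.8
```

>>> apply_moves:
  xyz:
    - [0,-0.015,0]
    - [0,-0.03,0.002]
    - [0,-0.03,0.002]
    - [0,-0.03,0.002]
    - [0,-0.03,0.002]
    - [0,-0.03,0.002]
    - [0,-0.03,0.002]
    - [0,-0.03,0.002]
    - [0,-0.03,0.002]
    - [0,-0.03,0.002]
    - [0,-0.02,0.002]
  twist: [0,0,0,0,0,0,0,0,0,0,0]
  claw: [0.435,0.435,0.435,0.435,0.435,0.435,0.435,0.435,0.435,0.435,0.435]

```text
time_s: 8.5
tcp_pos: [0.597, -0.3413, 0.171]
ee_rot: [[0.035, -0.089, 0.995], [0.005, 0.996, 0.088], [-0.999, 0.002, 0.035]]
wrist_force: [-0.6, -0.1, -2.8]
gripper_width: 0.437
```

```bash
python3 -c "
from h import *
cap('top');cap('top');cap('top')
to(.611,-.349,.17,5)
p=cap('wrist'); held(p,'e2.png')"
```

```text
t 8.65 tcp [ 0.5969 -0.3404  0.1706] toolx [ 0.035  0.006 -0.999] yaw 5.0 F [ 0.4  1.1 -2.3] g 0.441
  shift [ 0.001  -0.0098  0.0133] twist 0.0
```

View pics/e2.png

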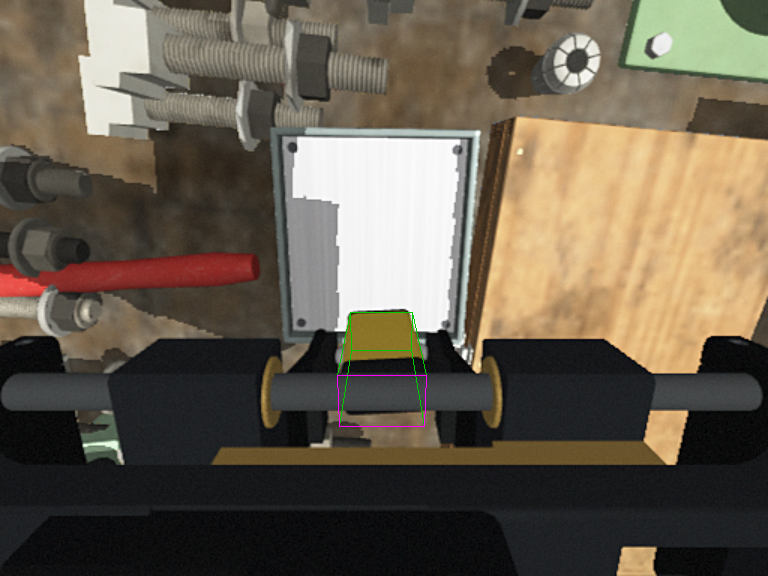

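```bash
python3 -c "
from h import *
p=cap('wrist')
for a in [(292,147),(457,149),(301,323),(445,323)]: print(onz(p,np.array(a)/1.5,.03))
for a in [(275,130),(480,132),(284,342),(467,342)]: print(onz(p,np.array(a)/1.5,.042))
"
```

```text
[ 0.51477058 -0.40510323  0.03      ]
[ 0.50619002 -0.29506615  0.03      ]
[ 0.64105115 -0.39539624  0.03      ]
[ 0.6314327  -0.28588108  0.03      ]
[ 0.50574714 -0.41355916  0.042     ]
[ 0.49533342 -0.2841577   0.042     ]
[ 0.65224197 -0.40544451  0.042     ]
[ 0.64037654 -0.27002081  0.042     ]
```

>>> apply_moves:
  xyz:
    - [0,-0.001,0.02]
    - [0.03,0,0]
    - [0.03,0,0]
    - [0.02,0,0]
  twist: [0,0,0,0]
  claw: [0.435,0.435,0.435,0.435]

```text
time_s: 9.15
tcp_pos: [0.6229, -0.3344, 0.0962]
ee_rot: [[0.045, -0.094, 0.995], [0.003, 0.996, 0.094], [-0.999, -0.001, 0.045]]
wrist_force: [0.1, 0.4, -2.0]
gripper_width: 0.442
```

```bash
python3 -c "
from h import *
cap('top');cap('top');cap('top')
to(.615,-.341,.068,4.5)
p=cap('wrist'); held(p,'e3.png')"
```

```text
t 9.3 tcp [ 0.6223 -0.3346  0.0962] toolx [ 0.042  0.003 -0.999] yaw 5.4 F [-0.4 -0.3 -1.3] g 0.437
  shift [ 0.0279 -0.0057 -0.009 ] twist 0.9
```

View pics/e3.png

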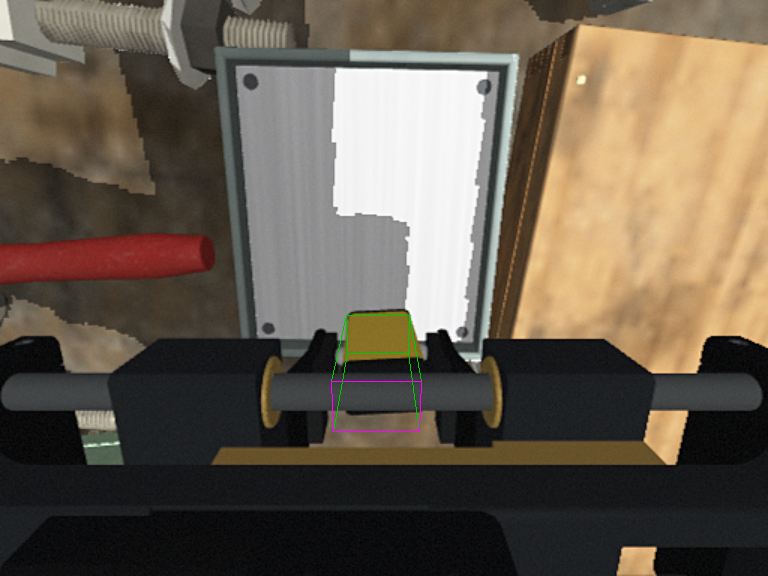

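>>> apply_moves:
  xyz:
    - [0.02,-0.006,-0.009]
  twist: [0]
  claw: [0.435]

```text
time_s: 9.45
tcp_pos: [0.6202, -0.3427, 0.0833]
ee_rot: [[0.056, -0.097, 0.994], [-0.003, 0.995, 0.098], [-0.998, -0.009, 0.056]]
wrist_force: [0.9, -0.2, -1.7]
gripper_width: 0.435
```

```bash
python3 -c "
from h import *
cap('top');cap('top');cap('top')
to(.615,-.341,.068,4.5)"
```

```text
t 9.6 tcp [ 0.6154 -0.3421  0.0783] toolx [ 0.045  0.002 -0.999] yaw 5.4 F [-0.6 -0.7 -1.3] g 0.437
  shift [ 0.0103  0.0012 -0.0008] twist 0.9
```

>>> apply_moves:
  xyz:
    - [0.008,0,-0.001]
  twist: [0]
  claw: [0.435]

```text
time_s: 9.7
tcp_pos: [0.6168, -0.3429, 0.0733]
ee_rot: [[0.05, -0.095, 0.994], [-0.001, 0.996, 0.095], [-0.999, -0.006, 0.05]]
wrist_force: [0.9, 0.2, -0.9]
gripper_width: 0.437
```

```bash
python3 -c "
from h import *
cap('top');cap('top');cap('top')
to(.615,-.341,.068,4.5)"
```

```text
t 9.85 tcp [ 0.615  -0.342   0.0707] toolx [ 0.045  0.002 -0.999] yaw 5.4 F [-0.8 -1.  -2. ] g 0.438
  shift [ 0.0027  0.001  -0.    ] twist 0.9
```

Then down in 2 mm steps until it touches.

>>> apply_moves:
  xyz:
    - [0.003,0,0]
  twist: [0]
  claw: [0.435]

```text
time_s: 9.95
tcp_pos: [0.6159, -0.3422, 0.0687]
ee_rot: [[0.047, -0.094, 0.994], [0.001, 0.996, 0.094], [-0.999, -0.004, 0.047]]
wrist_force: [0.5, -0.4, 3.6]
gripper_width: 0.435
```

```bash
python3 -c "
from h import *
cap('top');cap('top');cap('top')
to(.615,-.341,.068,4.5)"
```

```text
t 10.1 tcp [ 0.6161 -0.3423  0.0687] toolx [ 0.047  0.001 -0.999] yaw 5.4 F [ 0.9 -0.3  0.4] g 0.442
  shift [ 0.0007  0.0014 -0.001 ] twist 0.9
```

Contact: the wrist force rose from -2 N to about 0. Releasing slightly.

>>> apply_moves:
  xyz:
    - [0,0,0]
    - [0,0,0]
    - [0,0,0]
  twist: [0,0,0]
  claw: [0.47,0.52,0.58]

```text
time_s: 10.4
tcp_pos: [0.6165, -0.3425, 0.0697]
ee_rot: [[0.048, -0.095, 0.994], [-0.0, 0.995, 0.095], [-0.999, -0.005, 0.048]]
wrist_force: [0.2, 0.3, -0.2]
gripper_width: 0.538
```

```bash
python3 -c "
from h import *
cap('top');cap('top')
to(.615,-.341,.068,4.5)
p=cap('wrist'); held(p,'e4.png',off=.0087)"
```

```text
t 10.5 tcp [ 0.6165 -0.3425  0.0696] toolx [ 0.048 -0.    -0.999] yaw 5.4 F [-0.3  0.1 -0.5] g 0.564
  shift [ 0.0015  0.0016 -0.0014] twist 0.9
```

View pics/e4.png

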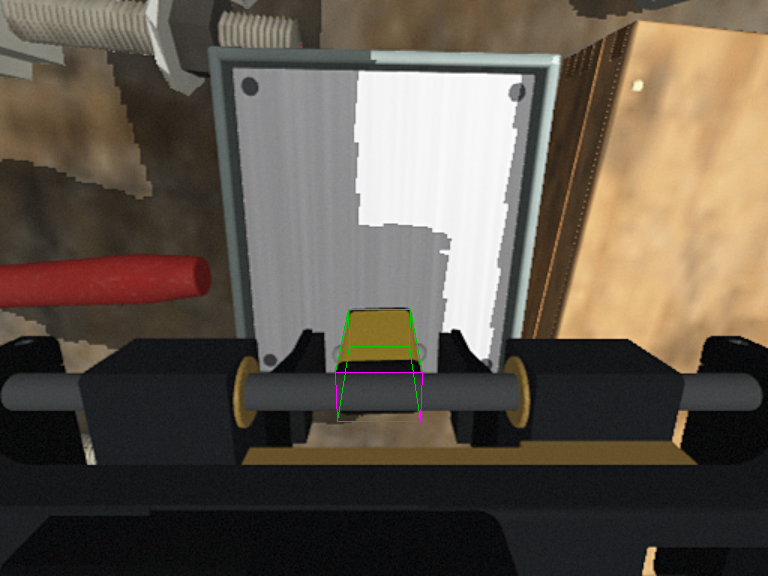

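The float stands upright and clear of both fingers. Lifting away.

>>> apply_moves:
  xyz:
    - [-0.015,0,0.001]
    - [-0.03,0,0.001]
    - [-0.05,0,0.002]
    - [-0.05,0,0]
    - [-0.02,0,0]
  twist: [0,0,0,0,0]
  claw: [0.6,0.62,0.62,0.62,0.62]

```text
time_s: 11.05
tcp_pos: [0.6106, -0.342, 0.2394]
ee_rot: [[0.039, -0.095, 0.995], [0.002, 0.996, 0.095], [-0.999, -0.002, 0.039]]
wrist_force: [0.2, -0.7, 0.2]
gripper_width: 0.621
```

```bash
python3 -c "
from h import *
cap('top');cap('top');cap('top')
p=cap('top'); print(floats(p)); im=p['pixels'][120:220,220:420]; cv2.imwrite('pics/f1.png',cv2.resize(cv2.cvtColor(im,cv2.COLOR_RGB2BGR),None,fx=4,fy=4,interpolation=cv2.INTER_CUBIC))
to(.632,-.01,.23,5)"
```

```text
[(array([628.,  46.]), array([27.5, 50.6]), -1.2, array([241., 148.]), 192), (array([628.9, -37.7]), array([52., 28.]), 5.0, array([271.5, 146.8]), 190)]
t 11.25 tcp [ 0.609  -0.3407  0.233 ] toolx [ 0.032  0.006 -0.999] yaw 5.4 F [-1.  -0.6 -1. ] g 0.624
  shift [0.0059 0.3271 0.0537] twist 0.4
```

View pics/f1.png

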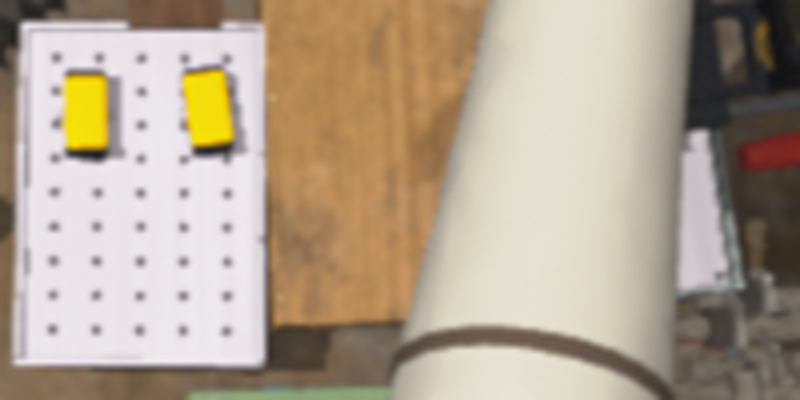

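>>> apply_moves:
  xyz:
    - [0,0.02,0.005]
    - [0,0.03,0.005]
    - [0,0.03,0.005]
    - [0,0.03,0.005]
    - [0,0.03,0.005]
    - [0,0.03,0.005]
    - [0,0.03,0.005]
    - [0,0.03,0.005]
    - [0.01,0.03,0.005]
    - [0.01,0.03,0.005]
    - [0.02,0.015,0.002]
  twist: [0,0,0,0,0,0,0,0,0,0,0]
  claw: [0.6,0.6,0.6,0.6,0.6,0.6,0.6,0.6,0.6,0.6,0.6]

```text
time_s: 12.35
tcp_pos: [0.6258, -0.0217, 0.1795]
ee_rot: [[0.002, -0.087, 0.996], [0.01, 0.996, 0.087], [-1.0, 0.01, 0.003]]
wrist_force: [-1.5, 0.1, -0.3]
gripper_width: 0.6
```

```bash
python3 -c "
from h import *
cap('top');cap('top');cap('top')
p=cap('wrist','f2.png',1.5); print(floats(p)); 
p=cap('top'); im=p['pixels'][130:220,330:420]; cv2.imwrite('pics/f2t.png',cv2.resize(cv2.cvtColor(im,cv2.COLOR_RGB2BGR),None,fx=5,fy=5,interpolation=cv2.INTER_CUBIC))
to(.632,-.035,.13,5)"
```

```text
[(array([632.2, -35.9]), array([49.6, 28.8]), 6.0, array([236.8, 213.8]), 1774), (array([631.8,  47.3]), array([29.2, 50. ]), -0.6, array([329.6, 220.5]), 1181)]
t 12.6 tcp [ 0.6254 -0.0245  0.1795] toolx [-0.     0.009 -1.   ] yaw 4.9 F [ 1.  -0.   0.3] g 0.599
  shift [ 0.0494 -0.0115  0.0056] twist -0.1
```

View pics/f2.png

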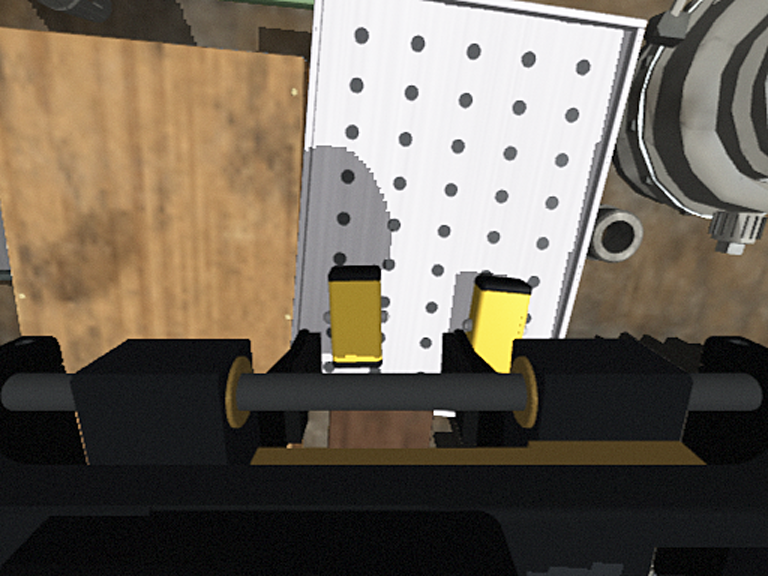

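View pics/f2t.png

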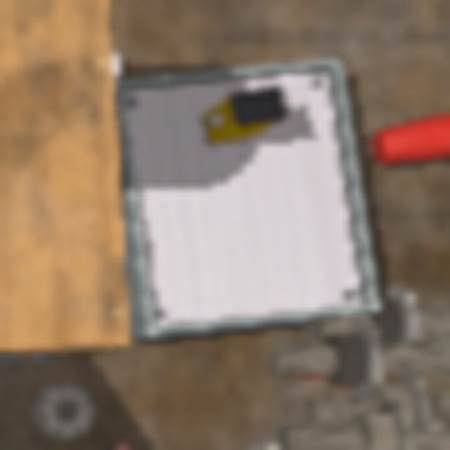

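>>> apply_moves:
  xyz:
    - [0.045,-0.011,0.006]
  twist: [-0.8]
  claw: [0.6]

```text
time_s: 12.7
tcp_pos: [0.6375, -0.0345, 0.1418]
ee_rot: [[0.017, -0.101, 0.995], [0.01, 0.995, 0.101], [-1.0, 0.008, 0.018]]
wrist_force: [1.5, 0.1, 0.2]
gripper_width: 0.6
```

```bash
python3 -c "
from h import *
cap('top');cap('top');cap('top')
to(.632,-.0355,.107,6)"
```

```text
t 12.85 tcp [ 0.6308 -0.0361  0.1323] toolx [-0.006  0.009 -1.   ] yaw 5.5 F [0.5 0.2 0.8] g 0.597
  shift [0.0253 0.0003 0.0014] twist -0.5
```

>>> apply_moves:
  xyz:
    - [0.025,0,0.0013]
  twist: [-0.3]
  claw: [0.6]

```text
time_s: 12.95
tcp_pos: [0.6356, -0.0365, 0.1125]
ee_rot: [[0.005, -0.101, 0.995], [0.008, 0.995, 0.101], [-1.0, 0.008, 0.005]]
wrist_force: [1.4, 1.0, 0.3]
gripper_width: 0.6
```

```bash
python3 -c "
from h import *
cap('top');cap('top');cap('top')
to(.632,-.0355,.1065,6)
p=cap('wrist','f3.png',1.5); to(.632,-.0355,.1065,6)"
```

```text
t 13.1 tcp [ 0.6316 -0.0364  0.1078] toolx [-0.007  0.008 -1.   ] yaw 5.8 F [-0.2 -0.5  1. ] g 0.6
  shift [0.0013 0.0009 0.0005] twist -0.2
t 13.15 tcp [ 0.6325 -0.0362  0.1089] toolx [-0.004  0.008 -1.   ] yaw 5.8 F [-0.4  0.5  0.9] g 0.601
  shift [ 0.0024  0.0007 -0.0005] twist -0.2
```

View pics/f3.png

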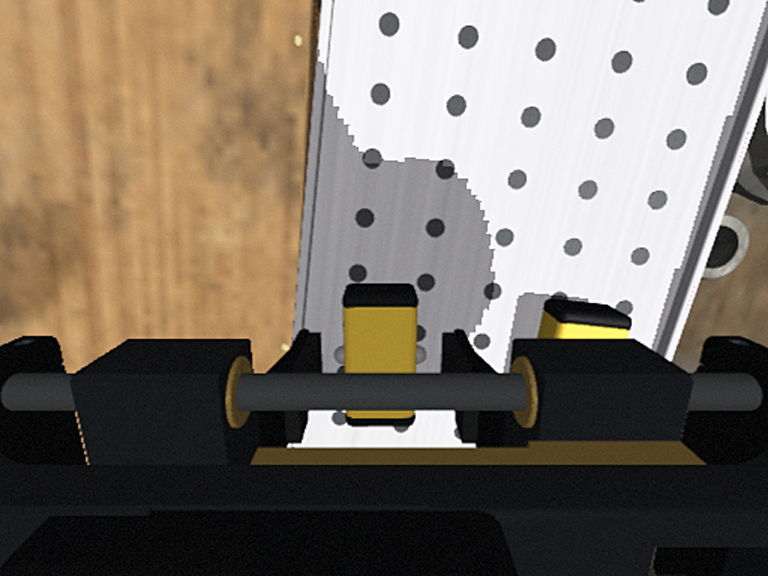

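>>> apply_moves:
  xyz:
    - [0.002,0.0007,0]
    - [0,0,0]
    - [0.0005,0,0]
  twist: [0,0,0]
  claw: [0.52,0.43,0.43]

```text
time_s: 13.45
tcp_pos: [0.635, -0.0354, 0.1118]
ee_rot: [[0.004, -0.102, 0.995], [0.008, 0.995, 0.102], [-1.0, 0.008, 0.005]]
wrist_force: [-0.1, -0.9, 1.0]
gripper_width: 0.454
```

```bash
python3 -c "
from h import *
cap('top');cap('top');
to(.632,-.0355,.1065,6)
p=cap('wrist','f4.png',1.5); to(.632,-.0155,.1065,6)"
```

```text
t 13.55 tcp [ 0.6348 -0.0356  0.1114] toolx [ 0.003  0.008 -1.   ] yaw 5.8 F [ 0.2 -2.6  1. ] g 0.44
  shift [ 0.0049  0.0003 -0.0028] twist -0.2
t 13.6 tcp [ 0.6348 -0.0358  0.1113] toolx [ 0.003  0.008 -1.   ] yaw 5.8 F [-0.  -2.3  1.4] g 0.436
  shift [ 0.0049  0.0204 -0.0008] twist -0.2
```

View pics/f4.png

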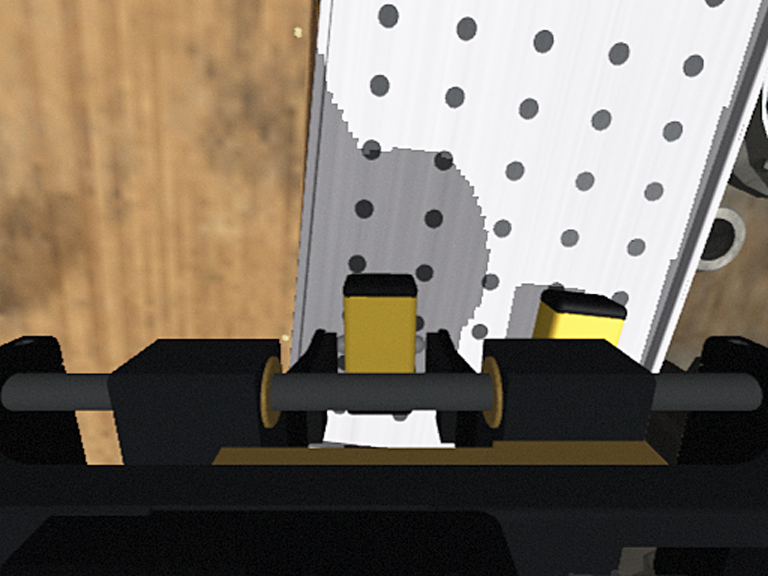

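>>> apply_moves:
  xyz:
    - [0,0.014,0]
    - [0,0.012,0]
  twist: [0,0]
  claw: [0.43,0.43]

```text
time_s: 13.8
tcp_pos: [0.632, -0.0105, 0.1117]
ee_rot: [[0.003, -0.099, 0.995], [0.007, 0.995, 0.099], [-1.0, 0.007, 0.004]]
wrist_force: [0.2, -1.7, 0.7]
gripper_width: 0.431
```

```bash
python3 -c "
from h import *
cap('top');cap('top');
p=cap('wrist','f5.png',1.5); to(.632,-.0155,.1065,6)"
```

```text
t 13.95 tcp [ 0.632  -0.0096  0.1117] toolx [ 0.003  0.008 -1.   ] yaw 5.8 F [-0.9  1.  -0.2] g 0.428
  shift [ 0.0051 -0.006  -0.0006] twist -0.2
```

View pics/f5.png

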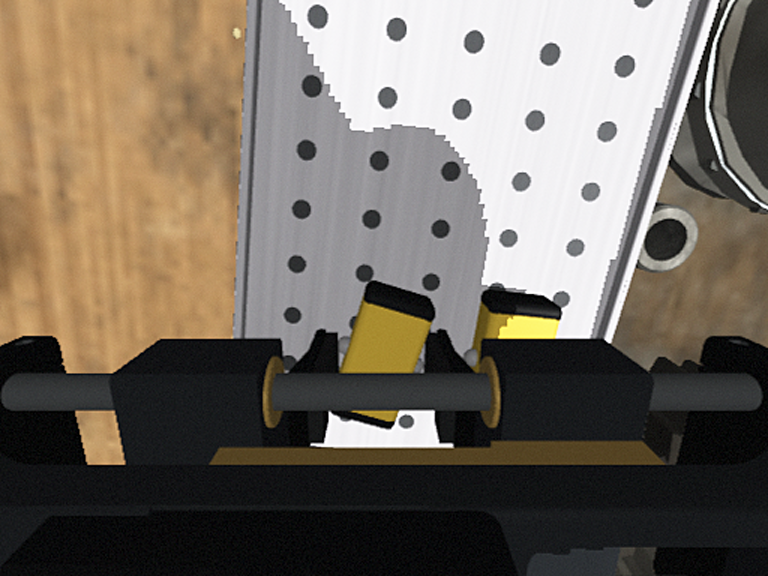

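The pushed float has turned about 17° in the jaws and the outer finger is near the neighbour's stud. I'll back off, lift and look again.

>>> apply_moves:
  xyz:
    - [0,-0.006,0]
    - [-0.03,0,0]
    - [-0.04,0,0]
  twist: [0,0,0]
  claw: [0.5,0.55,0.6]

```text
time_s: 14.25
tcp_pos: [0.6285, -0.0164, 0.1758]
ee_rot: [[-0.012, -0.101, 0.995], [0.007, 0.995, 0.101], [-1.0, 0.008, -0.012]]
wrist_force: [0.7, -0.0, 0.7]
gripper_width: 0.56
```

```bash
python3 -c "
from h import *
cap('top');cap('top');
p=cap('wrist','f6.png',1.5); print(floats(p)); to(.632,-.0155,.1065,6)"
```

```text
[(array([635., -12.]), array([29.4, 50. ]), -6.6, array([257. , 205.8]), 1733), (array([631.7,  47.4]), array([29.4, 50.3]), -0.3, array([321.8, 211.1]), 1195)]
t 14.4 tcp [ 0.6314 -0.0161  0.1801] toolx [-0.001  0.008 -1.   ] yaw 5.8 F [-0.4 -0.4 -0.3] g 0.589
  shift [ 0.0736 -0.0001  0.0007] twist -0.2
```

View pics/f6.png

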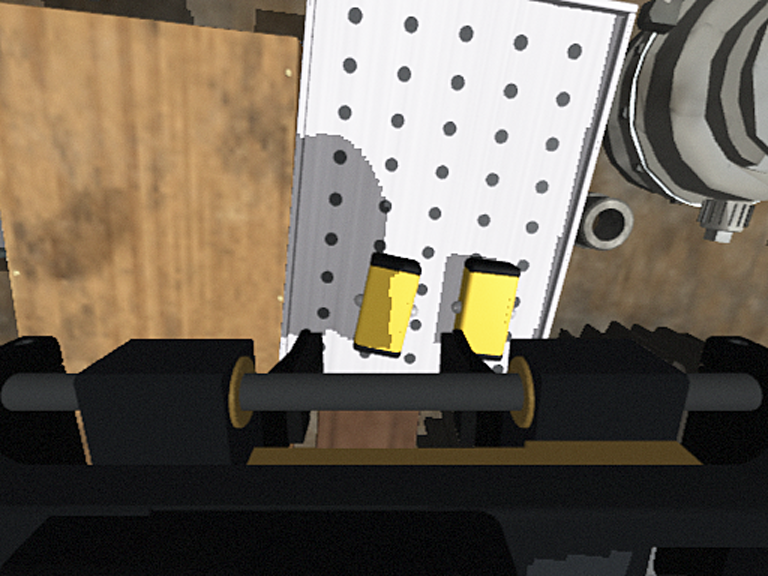

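>>> apply_moves:
  xyz:
    - [0.015,0,0.002]
    - [0.02,0,0.002]
  twist: [6.2,6.2]
  claw: [0.56,0.56]

```text
time_s: 14.6
tcp_pos: [0.6366, -0.0162, 0.1464]
ee_rot: [[0.005, 0.122, 0.992], [0.01, 0.992, -0.122], [-1.0, 0.01, 0.003]]
wrist_force: [0.6, -0.3, -0.3]
gripper_width: 0.561
```

```bash
python3 -c "
from h import *
cap('top');cap('top');
p=cap('wrist'); print(floats(p)); to(.6347,-.0145,.115,-6.6)"
```

```text
[(array([631.7,  47.4]), array([29.1, 49.9]), -0.4, array([334.2, 209.2]), 1652), (array([633.2, -11.7]), array([28.6, 45.5]), -6.2, array([258.7, 219.1]), 2266)]
t 14.75 tcp [ 0.6349 -0.0165  0.1442] toolx [-0.002  0.008 -1.   ] yaw -6.6 F [0.1 0.5 0.2] g 0.556
  shift [ 0.0292  0.0017 -0.0003] twist -0.0
```

>>> apply_moves:
  xyz:
    - [0.03,0.0022,-0.0003]
  twist: [0]
  claw: [0.56]

```text
time_s: 14.85
tcp_pos: [0.6383, -0.0141, 0.1185]
ee_rot: [[0.008, 0.112, 0.994], [0.009, 0.994, -0.112], [-1.0, 0.01, 0.007]]
wrist_force: [1.0, -0.3, 0.4]
gripper_width: 0.559
```

```bash
python3 -c "
from h import *
cap('top');cap('top');cap('top')
p=cap('wrist','f7.png',1.5); to(.6347,-.0145,.101,-6.6)"
```

```text
t 15.05 tcp [ 0.6347 -0.0143  0.1144] toolx [-0.003  0.008 -1.   ] yaw -6.6 F [0.4 0.5 1.2] g 0.559
  shift [ 0.0134 -0.0003  0.    ] twist 0.0
```

View pics/f7.png

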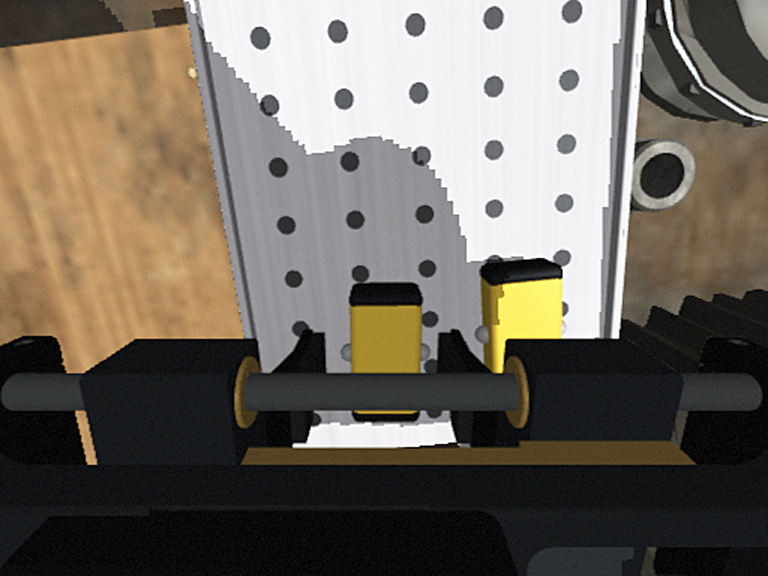

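>>> apply_moves:
  xyz:
    - [0.0135,0,0]
  twist: [0]
  claw: [0.55]

```text
time_s: 15.15
tcp_pos: [0.6372, -0.014, 0.1041]
ee_rot: [[0.004, 0.112, 0.994], [0.008, 0.994, -0.113], [-1.0, 0.008, 0.003]]
wrist_force: [-0.6, 0.0, 0.6]
gripper_width: 0.553
```

```bash
python3 -c "
from h import *
cap('top');cap('top');cap('top')
to(.6347,-.0145,.101,-6.6)"
```

```text
t 15.3 tcp [ 0.6344 -0.0143  0.1006] toolx [-0.004  0.008 -1.   ] yaw -6.5 F [-0.1  0.3 -0. ] g 0.547
  shift [-0.0004 -0.0002  0.0003] twist 0.1
```

>>> apply_moves:
  xyz:
    - [0,0,0]
  twist: [0]
  claw: [0.425]

```text
time_s: 15.4
tcp_pos: [0.6346, -0.0142, 0.1011]
ee_rot: [[-0.003, 0.114, 0.994], [0.007, 0.994, -0.114], [-1.0, 0.007, -0.004]]
wrist_force: [0.3, -0.1, 0.0]
gripper_width: 0.516
```

```bash
python3 -c "
from h import *
for i in range(5): cap('top')
to(.6347,-.0145,.101,-6.6)
p=cap('wrist','f8.png',1.5)"
```

```text
t 15.65 tcp [ 0.6346 -0.0139  0.1011] toolx [-0.003  0.008 -1.   ] yaw -6.5 F [-0.5  2.   1.4] g 0.438
  shift [ 0.0001 -0.0005  0.0002] twist 0.1
```

View pics/f8.png

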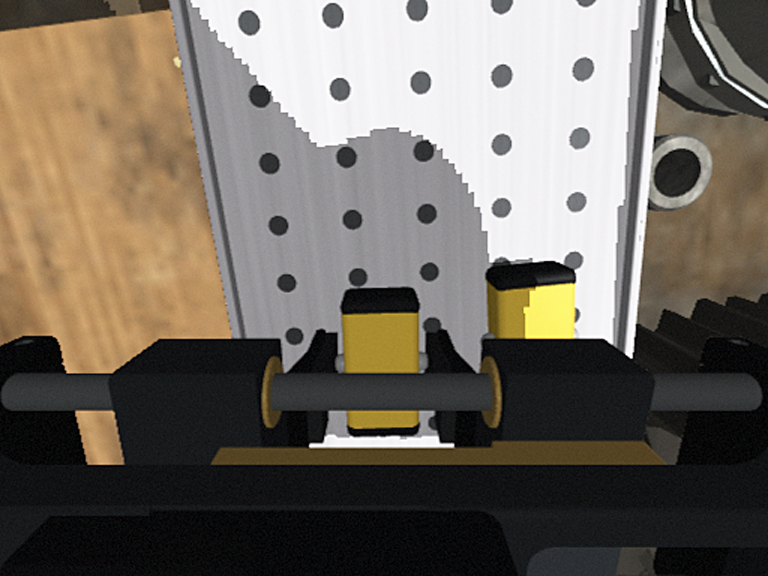

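Gripped squarely on both studs at about (338,360) and (424,360). Lifting.

>>> apply_moves:
  xyz:
    - [-0.01,0,0]
    - [-0.02,0,0]
    - [-0.02,0,0]
  twist: [0,0,0]
  claw: [0.425,0.43,0.44]

```text
time_s: 16.0
tcp_pos: [0.6316, -0.015, 0.1488]
ee_rot: [[-0.014, 0.115, 0.993], [0.006, 0.993, -0.115], [-1.0, 0.005, -0.015]]
wrist_force: [0.8, 0.2, -1.6]
gripper_width: 0.437
```

```bash
python3 -c "
from h import *
for i in range(6): cap('top')
to(.6347,-.0145,.101,-6.6)
p=cap('wrist'); held(p,'f9.png',off=.007)"
```

```text
t 16.3 tcp [ 0.631  -0.0149  0.147 ] toolx [-0.015  0.007 -1.   ] yaw -6.6 F [-0.7  0.1 -2.3] g 0.44
  shift [0.046  0.0006 0.0043] twist -0.0
```

View pics/f9.png

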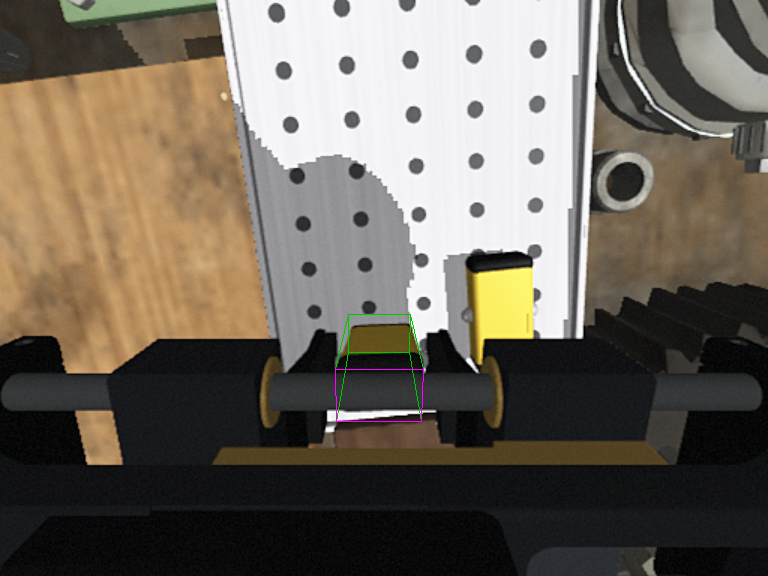

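>>> apply_moves:
  xyz:
    - [-0.015,-0.01,0]
    - [-0.01,-0.02,0]
    - [0,-0.03,0]
    - [0,-0.03,0]
    - [0,-0.03,0]
    - [0,-0.03,0]
    - [0,-0.03,0]
    - [0,-0.03,0]
    - [0,-0.03,0]
    - [0,-0.03,0]
    - [0,-0.025,0]
  twist: [-5.5,-5.5,0,0,0,0,0,0,0,0,0]
  claw: [0.437,0.437,0.437,0.437,0.437,0.437,0.437,0.437,0.437,0.437,0.437]

```text
time_s: 17.45
tcp_pos: [0.6494, -0.3154, 0.1557]
ee_rot: [[-0.038, -0.092, 0.995], [0.009, 0.996, 0.092], [-0.999, 0.012, -0.037]]
wrist_force: [-0.1, 0.7, -2.0]
gripper_width: 0.442
```

```bash
python3 -c "
from h import *
for i in range(3): cap('top')
to(.573,-.344,.12,4.5)
p=cap('wrist'); held(p,'g1.png',off=.007)"
```

```text
t 17.6 tcp [ 0.649  -0.3154  0.1551] toolx [-0.039  0.009 -0.999] yaw 5.1 F [ 0.1  0.8 -1.5] g 0.437
  shift [ 0.0377 -0.0221 -0.0769] twist 0.6
```

View pics/g1.png

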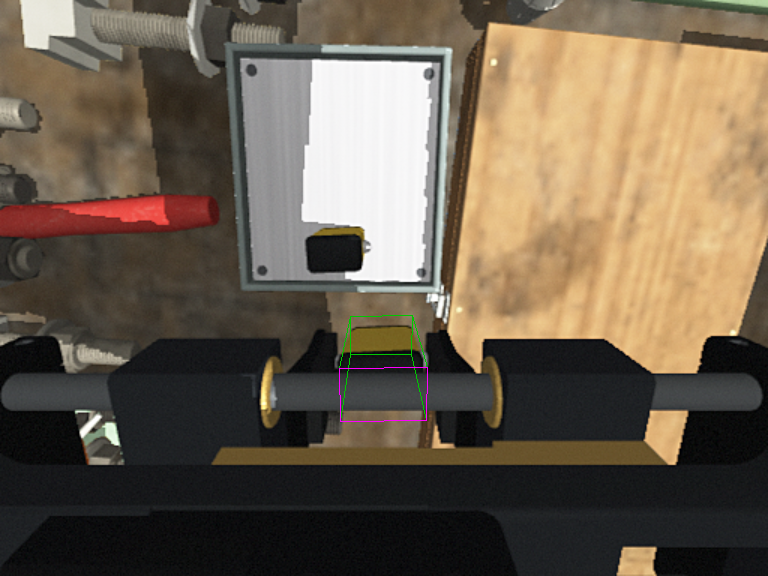

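>>> apply_moves:
  xyz:
    - [-0.01,-0.007,-0.025]
    - [0,-0.008,-0.025]
    - [0,-0.007,-0.025]
  twist: [0,0,0.5]
  claw: [0.442,0.442,0.442]

```text
time_s: 17.95
tcp_pos: [0.5779, -0.339, 0.1653]
ee_rot: [[-0.04, -0.089, 0.995], [0.01, 0.996, 0.09], [-0.999, 0.014, -0.039]]
wrist_force: [0.1, -0.2, -2.6]
gripper_width: 0.445
```

```bash
python3 -c "
from h import *
for i in range(4): cap('top')
to(.573,-.344,.075,4.5)
p=cap('wrist'); held(p,'g2.png',off=.007)"
```

```text
t 18.15 tcp [ 0.5787 -0.3395  0.1664] toolx [-0.038  0.01  -0.999] yaw 5.1 F [ 0.9  0.2 -1.4] g 0.438
  shift [ 0.0915 -0.0052 -0.0026] twist 0.6
```

View pics/g2.png

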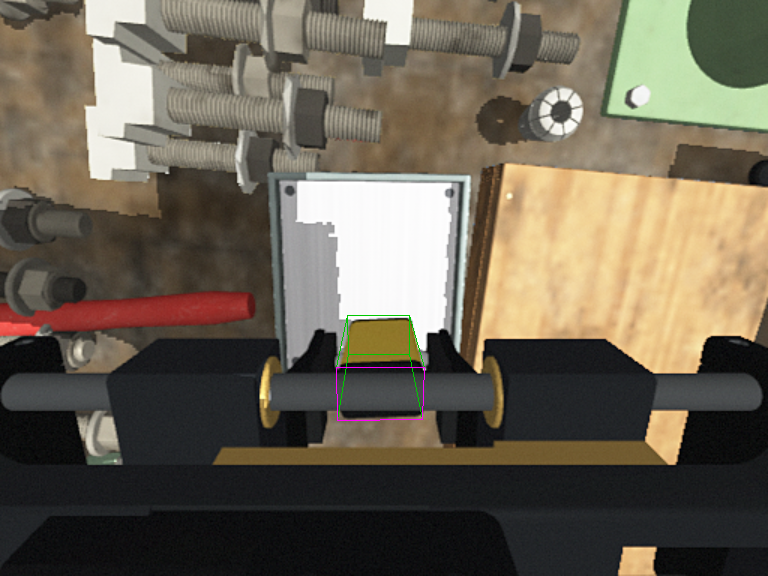

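>>> apply_moves:
  xyz:
    - [0.03,-0.003,-0.001]
    - [0.03,-0.002,-0.001]
    - [0.02,0,-0.001]
  twist: [0,0,0]
  claw: [0.44,0.44,0.44]

```text
time_s: 18.5
tcp_pos: [0.5801, -0.3428, 0.0886]
ee_rot: [[-0.027, -0.094, 0.995], [0.005, 0.996, 0.095], [-1.0, 0.007, -0.026]]
wrist_force: [-0.2, -0.9, -1.8]
gripper_width: 0.442
```

```bash
python3 -c "
from h import *
for i in range(4): cap('top')
to(.573,-.344,.070,4.5)"
```

```text
t 18.7 tcp [ 0.5805 -0.3434  0.0906] toolx [-0.026  0.004 -1.   ] yaw 5.4 F [ 0.2 -0.2 -1.1] g 0.441
  shift [ 0.0208 -0.     -0.007 ] twist 0.9
```

>>> apply_moves:
  xyz:
    - [0.018,0,-0.007]
  twist: [0]
  claw: [0.44]

```text
time_s: 18.8
tcp_pos: [0.5774, -0.3451, 0.0771]
ee_rot: [[-0.017, -0.097, 0.995], [-0.001, 0.995, 0.097], [-1.0, 0.0, -0.017]]
wrist_force: [1.0, -0.4, -1.2]
gripper_width: 0.44
```

```bash
python3 -c "
from h import *
for i in range(4): cap('top')
to(.573,-.344,.068,4.5)"
```

```text
t 19.0 tcp [ 0.5739 -0.3442  0.0741] toolx [-0.025  0.003 -1.   ] yaw 5.5 F [ 0.8  0.2 -1.4] g 0.44
  shift [ 0.0061  0.0003 -0.0008] twist 1.0
```

>>> apply_moves:
  xyz:
    - [0.005,0,-0.001]
  twist: [0]
  claw: [0.44]

```text
time_s: 19.1
tcp_pos: [0.5746, -0.3449, 0.0713]
ee_rot: [[-0.021, -0.096, 0.995], [0.001, 0.995, 0.096], [-1.0, 0.003, -0.02]]
wrist_force: [-0.8, -0.6, -1.8]
gripper_width: 0.444
```

```bash
python3 -c "
from h import *
for i in range(4): cap('top')
to(.573,-.344,.068,4.5)"
```

```text
t 19.3 tcp [ 0.5731 -0.3444  0.0696] toolx [-0.024  0.002 -1.   ] yaw 5.5 F [-0.3  0.4 -0.9] g 0.442
  shift [ 0.0016  0.0004 -0.0001] twist 1.0
```

>>> apply_moves:
  xyz:
    - [0.003,0,0]
  twist: [0]
  claw: [0.44]

```text
time_s: 19.4
tcp_pos: [0.5736, -0.3446, 0.0673]
ee_rot: [[-0.023, -0.096, 0.995], [0.002, 0.995, 0.096], [-1.0, 0.004, -0.022]]
wrist_force: [-0.0, -0.2, -2.2]
gripper_width: 0.442
```

```bash
python3 -c "
from h import *
for i in range(4): cap('top');to(.573,-.344,.066,4.5)"
```

```text
t 19.45 tcp [ 0.5734 -0.3445  0.0671] toolx [-0.023  0.002 -1.   ] yaw 5.5 F [-1.1  0.8  0.2] g 0.444
  shift [ 0.0011  0.0006 -0.0003] twist 1.0
t 19.5 tcp [ 0.5734 -0.3446  0.0671] toolx [-0.023  0.002 -1.   ] yaw 5.5 F [-0.7  0.6  0.1] g 0.44
  shift [ 0.0011  0.0006 -0.0003] twist 1.0
t 19.55 tcp [ 0.5734 -0.3446  0.0671] toolx [-0.023  0.002 -1.   ] yaw 5.5 F [ 0.2 -0.6  1.1] g 0.442
  shift [ 0.0011  0.0006 -0.0003] twist 1.0
t 19.6 tcp [ 0.5734 -0.3445  0.0671] toolx [-0.023  0.002 -1.   ] yaw 5.5 F [-0.2  0.7  0.4] g 0.441
  shift [ 0.0011  0.0006 -0.0003] twist 1.0
```

Contact again (the force reads about 0). Releasing, then rising.

>>> apply_moves:
  xyz:
    - [0,0,0]
    - [0,0,0]
  twist: [0,0]
  claw: [0.48,0.57]

```text
time_s: 19.8
tcp_pos: [0.5737, -0.3447, 0.0675]
ee_rot: [[-0.023, -0.096, 0.995], [0.001, 0.995, 0.096], [-1.0, 0.004, -0.022]]
wrist_force: [-0.4, 0.5, 0.2]
gripper_width: 0.511
```

```bash
python3 -c "
from h import *
for i in range(4): cap('top')
to(.573,-.344,.066,4.5)
p=cap('wrist'); held(p,'g3.png',off=.0075)"
```

```text
t 20.0 tcp [ 0.5735 -0.3447  0.0674] toolx [-0.023  0.002 -1.   ] yaw 5.5 F [0.6 0.2 0.1] g 0.561
  shift [ 0.0014  0.0007 -0.0004] twist 1.0
```

View pics/g3.png

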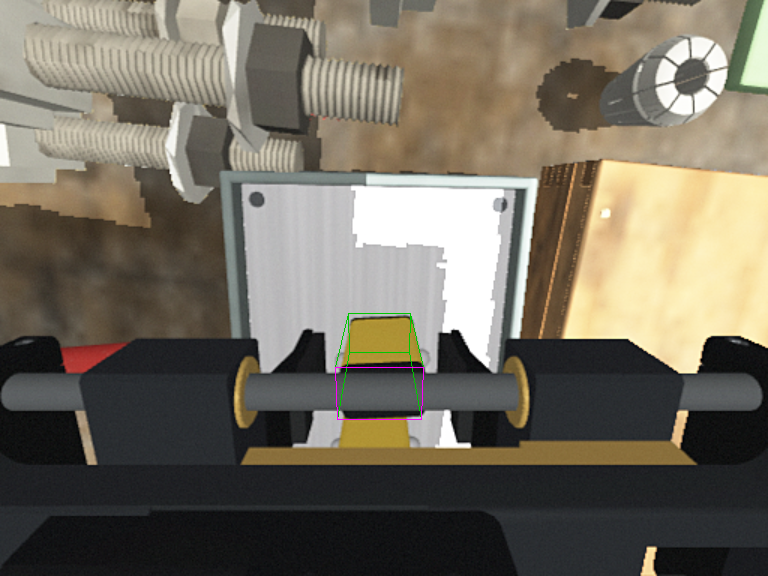

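Upright and free of the fingers. Up and back for the last float.

>>> apply_moves:
  xyz:
    - [-0.015,0,0]
    - [-0.03,0,0]
    - [-0.05,0,0]
    - [-0.04,0,0.01]
    - [0,0.03,0.01]
    - [0,0.03,0.01]
    - [0,0.03,0.01]
    - [0,0.03,0.01]
    - [0,0.04,0.01]
    - [0,0.04,0.01]
    - [0,0.04,0.01]
    - [0,0.04,0.01]
  twist: [0,0,0,0,0,0,0,0,2,2,1,0]
  claw: [0.58,0.6,0.6,0.6,0.6,0.6,0.6,0.6,0.6,0.6,0.6,0.6]

```text
time_s: 21.25
tcp_pos: [0.6513, -0.0562, 0.2228]
ee_rot: [[-0.007, 0.004, 1.0], [-0.003, 1.0, -0.004], [-1.0, -0.003, -0.007]]
wrist_force: [0.5, -0.0, 0.3]
gripper_width: 0.596
```

```bash
python3 -c "
from h import *
for i in range(3): cap('top')
p=cap('wrist'); print(floats(p))
to(.631,.040,.17,0)"
```

```text
[(array([ 573.4, -284.3]), array([26.9, 15.5]), 90.0, array([ 13.1, 114.1]), 390), (array([631.7,  47.2]), array([29.2, 50.2]), -0.9, array([349.8, 181.4]), 464)]
t 21.45 tcp [ 0.6513 -0.0569  0.222 ] toolx [-0.008 -0.003 -1.   ] yaw -0.1 F [-0.4 -0.1 -1.2] g 0.599
  shift [ 0.0519  0.097  -0.02  ] twist -0.1
```

>>> apply_moves:
  xyz:
    - [0.01,0.035,-0.007]
    - [0.02,0.035,-0.007]
    - [0.02,0.03,-0.006]
  twist: [0,0,0]
  claw: [0.56,0.56,0.56]

```text
time_s: 21.75
tcp_pos: [0.6334, 0.0382, 0.176]
ee_rot: [[0.002, 0.012, 1.0], [-0.003, 1.0, -0.012], [-1.0, -0.003, 0.002]]
wrist_force: [0.8, -0.2, -0.1]
gripper_width: 0.561
```

```bash
python3 -c "
from h import *
for i in range(3): cap('top')
p=cap('wrist','h1.png',1.5); print(floats(p))
to(.631,.045,.13,-.5)"
```

```text
[(array([631.5,  48.3]), array([28.7, 49.4]), -0.9, array([264.4, 206.1]), 1835)]
t 21.95 tcp [0.6335 0.0378 0.1758] toolx [ 0.    -0.004 -1.   ] yaw -0.6 F [ 0.2 -0.1 -0.3] g 0.561
  shift [ 0.0458  0.0073 -0.0026] twist -0.1
```

View pics/h1.png

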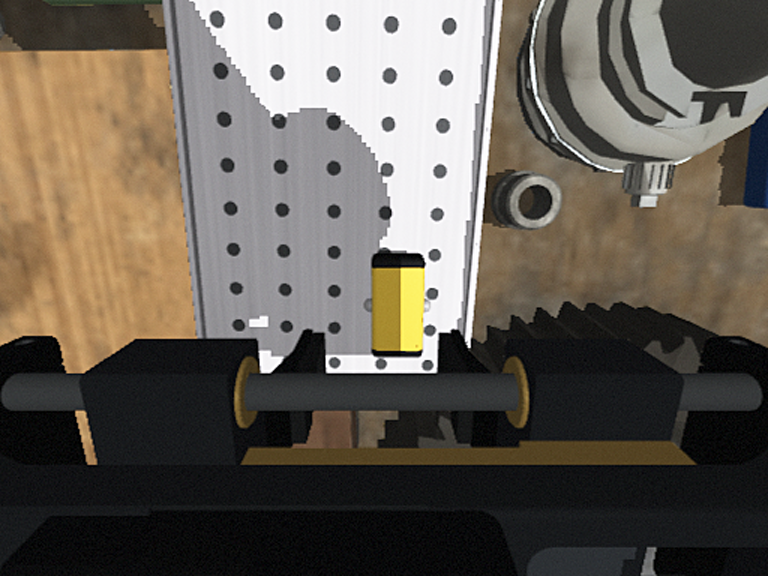

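```bash
python3 -c "
from h import *
p=cap('top'); s=cap('scene')
im=cv2.resize(cv2.cvtColor(s['pixels'],cv2.COLOR_RGB2BGR),None,fx=1.5,fy=1.5)
t=np.linspace(0,2*np.pi,60)
for h,c in [(.05,(0,0,255)),(.08,(0,255,0)),(.11,(255,0,0)),(.14,(0,255,255))]:
  P=np.array([onz(p,((275+96*np.cos(a))/1.5,(124+96*np.sin(a))/1.5),h) for a in t]); q=proj(s,P)*1.5
  cv2.polylines(im,[q.astype(np.int32)],True,c,1)
  print(h,P.mean(0),np.ptp(P,0)/2)
cv2.imwrite('pics/h2.png',im[100:420,0:400].repeat(2,0).repeat(2,1)[:600,:800])"
```

```text
0.05 [0.84457587 0.21054502 0.05      ] [1.97640311e-01 1.89329692e-01 2.22044605e-16]
0.08 [0.83212945 0.20522335 0.08      ] [1.92262388e-01 1.84177906e-01 2.22044605e-16]
0.11 [0.81968304 0.19990168 0.11      ] [0.18688447 0.17902612 0.        ]
0.14 [0.80723663 0.19458001 0.14      ] [0.18150654 0.17387433 0.        ]
```

View pics/h2.png

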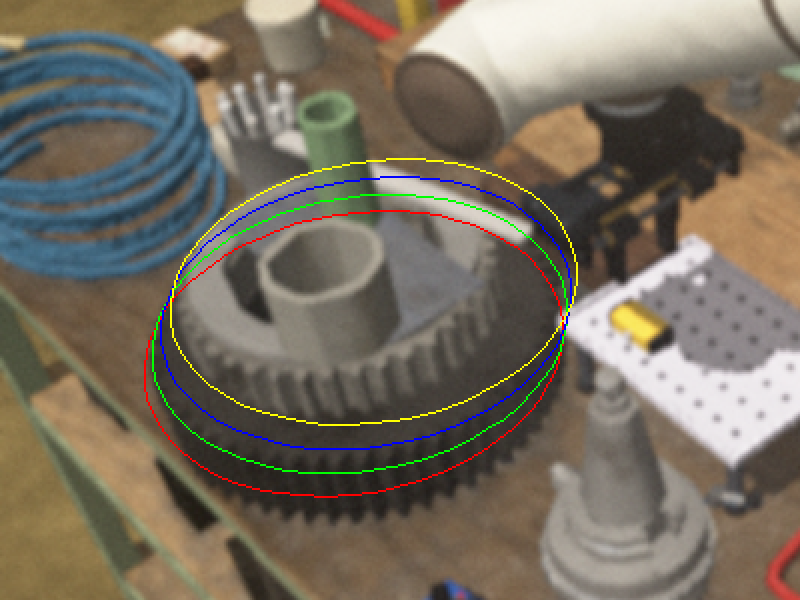

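>>> apply_moves:
  xyz:
    - [0.045,0.0075,-0.002]
  twist: [0]
  claw: [0.56]

```text
time_s: 22.15
tcp_pos: [0.6381, 0.0438, 0.1389]
ee_rot: [[0.019, 0.013, 1.0], [-0.001, 1.0, -0.013], [-1.0, -0.001, 0.019]]
wrist_force: [0.6, 0.7, 0.2]
gripper_width: 0.56
```

```bash
python3 -c "
from h import *
for i in range(3): cap('top')
to(.6315,.0453,.113,-.9)"
```

```text
t 22.3 tcp [0.6309 0.0431 0.1298] toolx [-0.003 -0.005 -1.   ] yaw -0.7 F [0.2 0.8 0.5] g 0.557
  shift [0.0168 0.0023 0.0006] twist 0.2
```

>>> apply_moves:
  xyz:
    - [0.015,0.0024,0.0005]
  twist: [0]
  claw: [0.56]

```text
time_s: 22.4
tcp_pos: [0.6343, 0.0448, 0.1184]
ee_rot: [[0.004, 0.013, 1.0], [-0.005, 1.0, -0.013], [-1.0, -0.004, 0.004]]
wrist_force: [0.3, 0.3, -0.0]
gripper_width: 0.558
```

```bash
python3 -c "
from h import *
for i in range(3): cap('top')
to(.6315,.0453,.101,-.9); cap('wrist','h3.png',1.5)"
```

```text
t 22.55 tcp [0.6313 0.0449 0.1147] toolx [-0.004 -0.005 -1.   ] yaw -0.8 F [-0.4 -0.4 -0. ] g 0.56
  shift [0.0137 0.0004 0.0002] twist 0.1
```

View pics/h3.png

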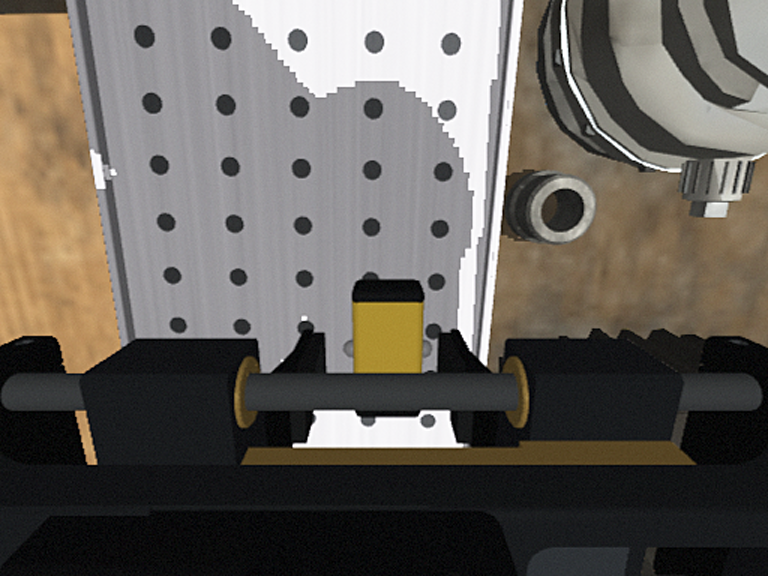

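>>> apply_moves:
  xyz:
    - [0.0135,0.0002,0]
  twist: [0]
  claw: [0.55]

```text
time_s: 22.7
tcp_pos: [0.6339, 0.0456, 0.1043]
ee_rot: [[0.003, 0.012, 1.0], [-0.004, 1.0, -0.012], [-1.0, -0.004, 0.003]]
wrist_force: [0.3, -0.3, 0.4]
gripper_width: 0.556
```

```bash
python3 -c "
from h import *
for i in range(3): cap('top')
to(.6315,.0453,.101,-.9)"
```

```text
t 22.85 tcp [0.6311 0.0451 0.1009] toolx [-0.005 -0.006 -1.   ] yaw -0.8 F [-0.2 -0.1 -0.8] g 0.55
  shift [-0.0001  0.0002  0.0004] twist 0.1
```

>>> apply_moves:
  xyz:
    - [0,0,0]
  twist: [0]
  claw: [0.425]

```text
time_s: 22.95
tcp_pos: [0.6312, 0.0451, 0.101]
ee_rot: [[-0.005, 0.013, 1.0], [-0.006, 1.0, -0.013], [-1.0, -0.006, -0.004]]
wrist_force: [0.2, 0.1, 0.4]
gripper_width: 0.519
```

```bash
python3 -c "
from h import *
for i in range(5): cap('top')
to(.6315,.0453,.101,-.9)"
```

```text
t 23.2 tcp [0.6312 0.0453 0.101 ] toolx [-0.004 -0.006 -1.   ] yaw -0.7 F [ 0.4  0.7 -1.3] g 0.435
  shift [0.     0.     0.0003] twist 0.2
```

>>> apply_moves:
  xyz:
    - [-0.01,0,0]
    - [-0.02,0,0]
    - [-0.02,0,0]
  twist: [0,0,0]
  claw: [0.425,0.43,0.44]

```text
time_s: 23.5
tcp_pos: [0.6286, 0.0447, 0.1493]
ee_rot: [[-0.014, 0.014, 1.0], [-0.008, 1.0, -0.014], [-1.0, -0.008, -0.014]]
wrist_force: [0.5, 0.3, -1.5]
gripper_width: 0.444
```

```bash
python3 -c "
from h import *
for i in range(6): cap('top')
to(.573,-.344,.16,4.5)
p=cap('wrist'); held(p,'h4.png',off=.007)"
```

```text
t 23.8 tcp [0.6279 0.0448 0.1474] toolx [-0.016 -0.008 -1.   ] yaw -0.8 F [-0.2 -0.4 -2.5] g 0.442
  shift [-0.0088 -0.3896 -0.0496] twist -5.3
```

View pics/h4.png

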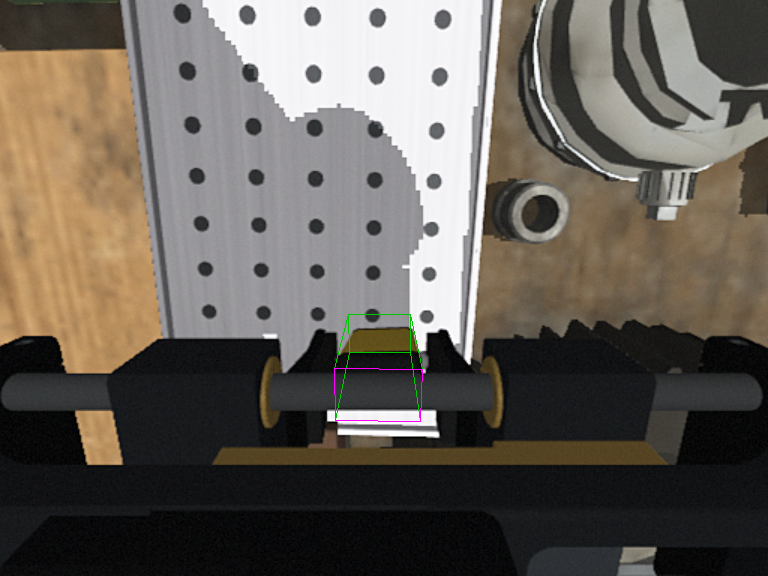

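>>> apply_moves:
  xyz:
    - [-0.012,-0.01,0]
    - [-0.008,-0.025,-0.005]
    - [0,-0.035,-0.005]
    - [0,-0.035,-0.007]
    - [0,-0.035,-0.007]
    - [0,-0.035,-0.007]
    - [0,-0.035,-0.007]
    - [0,-0.035,-0.007]
    - [0,-0.035,-0.007]
    - [0,-0.035,-0.007]
    - [0,-0.035,-0.007]
    - [0,-0.025,-0.007]
  twist: [-2.5,-2.5,0,0,0,0,0,0,0,0,0,0]
  claw: [0.438,0.438,0.438,0.438,0.438,0.438,0.438,0.438,0.438,0.438,0.438,0.438]

```text
time_s: 25.05
tcp_pos: [0.5775, -0.3444, 0.1579]
ee_rot: [[-0.038, -0.085, 0.996], [-0.007, 0.996, 0.085], [-0.999, -0.004, -0.039]]
wrist_force: [-0.2, 0.8, -1.8]
gripper_width: 0.443
```

```bash
python3 -c "
from h import *
for i in range(3): cap('top')
to(.531,-.347,.16,4.5)
p=cap('wrist'); held(p,'h5.png',off=.007)"
```

```text
t 25.2 tcp [ 0.5772 -0.3439  0.1576] toolx [-0.039 -0.006 -0.999] yaw 4.8 F [-0.2  0.7 -2.5] g 0.442
  shift [-0.0006  0.0007 -0.0464] twist 0.3
```

View pics/h5.png

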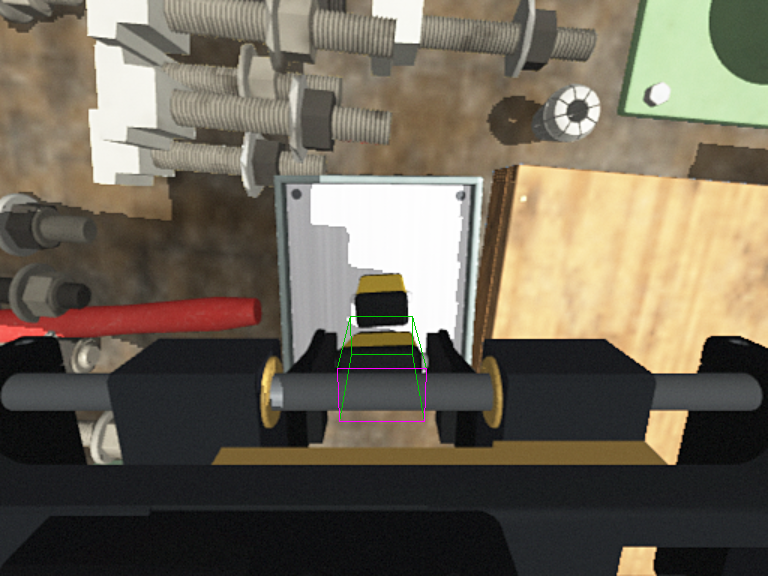

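>>> apply_moves:
  xyz:
    - [0,0,-0.025]
    - [0,0,-0.022]
  twist: [0,0]
  claw: [0.442,0.442]

```text
time_s: 25.45
tcp_pos: [0.5324, -0.3446, 0.1577]
ee_rot: [[-0.039, -0.089, 0.995], [-0.006, 0.996, 0.088], [-0.999, -0.002, -0.039]]
wrist_force: [0.2, 0.7, -1.6]
gripper_width: 0.442
```

```bash
python3 -c "
from h import *
for i in range(4): cap('top')
to(.529,-.347,.09,4.5)
p=cap('wrist'); held(p,'h6.png',off=.007)"
```

```text
t 25.65 tcp [ 0.5335 -0.3451  0.1589] toolx [-0.036 -0.007 -0.999] yaw 5.1 F [ 0.7 -0.2 -1.2] g 0.451
  shift [ 0.069  -0.0013 -0.0021] twist 0.6
```

View pics/h6.png

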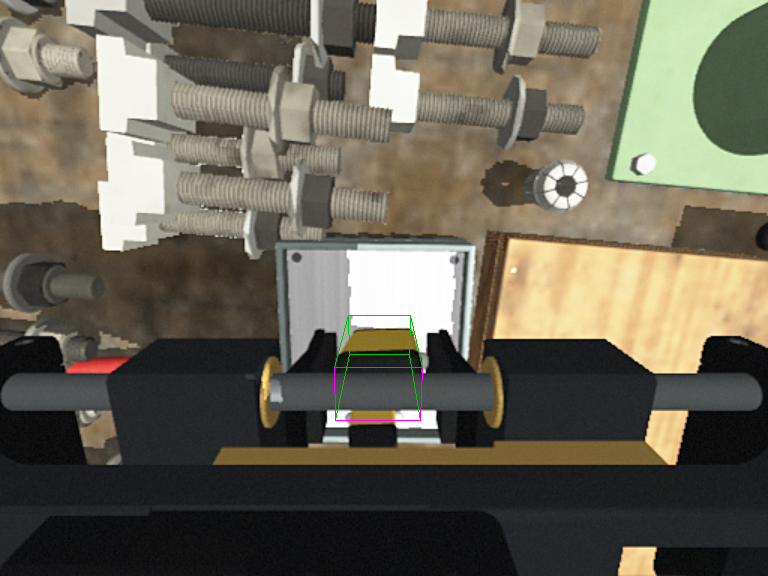

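>>> apply_moves:
  xyz:
    - [0.03,0,-0.003]
    - [0.03,-0.002,-0.003]
  twist: [0,0.5]
  claw: [0.442,0.442]

```text
time_s: 25.9
tcp_pos: [0.5322, -0.3486, 0.1032]
ee_rot: [[-0.023, -0.084, 0.996], [-0.013, 0.996, 0.083], [-1.0, -0.011, -0.024]]
wrist_force: [-0.3, 0.7, -2.3]
gripper_width: 0.442
```

```bash
python3 -c "
from h import *
for i in range(4): cap('top')
to(.528,-.347,.08,4.5)
p=cap('wrist'); held(p,'h7.png',off=.007)"
```

```text
t 26.1 tcp [ 0.5317 -0.3492  0.1035] toolx [-0.026 -0.013 -1.   ] yaw 4.8 F [ 1.   0.2 -1.2] g 0.442
  shift [ 0.0235  0.0027 -0.0029] twist 0.3
```

View pics/h7.png

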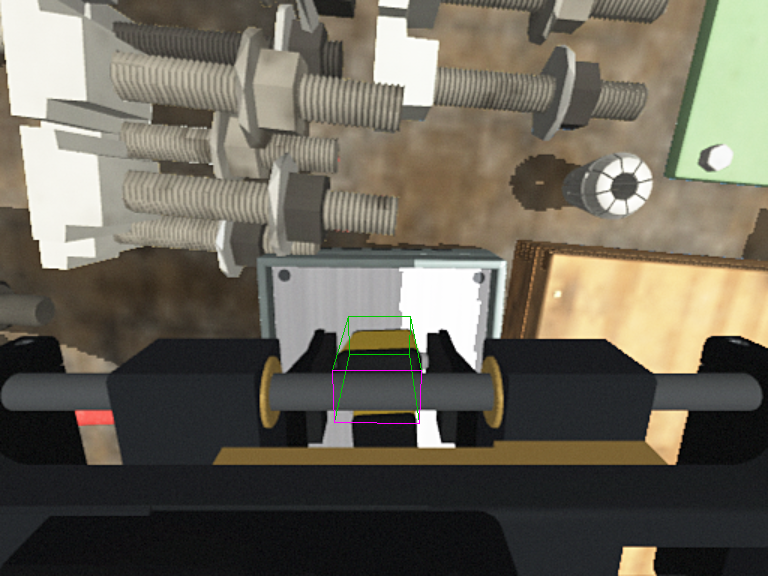

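>>> apply_moves:
  xyz:
    - [0.022,0.0025,-0.003]
  twist: [0]
  claw: [0.445]

```text
time_s: 26.25
tcp_pos: [0.533, -0.3492, 0.0875]
ee_rot: [[-0.014, -0.086, 0.996], [-0.019, 0.996, 0.085], [-1.0, -0.018, -0.015]]
wrist_force: [0.3, -0.4, -2.0]
gripper_width: 0.444
```

```bash
python3 -c "
from h import *
for i in range(4): cap('top')
to(.528,-.347,.071,4.5)
p=cap('wrist'); held(p,'h8.png',off=.007)"
```

```text
t 26.45 tcp [ 0.5294 -0.3478  0.0838] toolx [-0.023 -0.015 -1.   ] yaw 4.9 F [-0.   0.9 -0.7] g 0.445
  shift [ 0.0129  0.0011 -0.001 ] twist 0.4
```

View pics/h8.png

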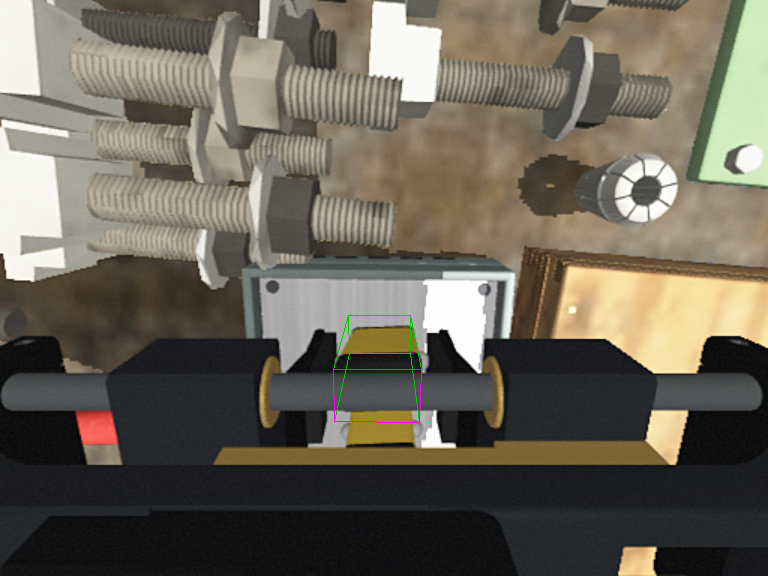

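>>> apply_moves:
  xyz:
    - [0.011,0.001,-0.001]
  twist: [0]
  claw: [0.447]

```text
time_s: 26.6
tcp_pos: [0.5307, -0.3482, 0.0759]
ee_rot: [[-0.016, -0.085, 0.996], [-0.018, 0.996, 0.085], [-1.0, -0.017, -0.017]]
wrist_force: [1.0, 0.1, -1.3]
gripper_width: 0.449
```

```bash
python3 -c "
from h import *
for i in range(4): cap('top')
to(.528,-.347,.069,4.5)"
```

```text
t 26.8 tcp [ 0.5283 -0.3473  0.0731] toolx [-0.022 -0.015 -1.   ] yaw 4.9 F [ 0.7 -0.  -1.4] g 0.45
  shift [ 0.0041  0.0003 -0.0002] twist 0.4
```

>>> apply_moves:
  xyz:
    - [0.004,0,0]
  twist: [0]
  claw: [0.447]

```text
time_s: 26.9
tcp_pos: [0.5289, -0.3476, 0.0698]
ee_rot: [[-0.02, -0.085, 0.996], [-0.016, 0.996, 0.085], [-1.0, -0.015, -0.022]]
wrist_force: [0.6, -0.5, -1.8]
gripper_width: 0.447
```

```bash
python3 -c "
from h import *
for i in range(4): cap('top'); to(.528,-.347,.067,4.5)"
```

```text
t 26.95 tcp [ 0.5281 -0.3473  0.0686] toolx [-0.022 -0.015 -1.   ] yaw 4.8 F [-0.2  0.3 -2.2] g 0.448
  shift [ 0.0016  0.0003 -0.0001] twist 0.3
t 27.0 tcp [ 0.5279 -0.3472  0.0686] toolx [-0.023 -0.015 -1.   ] yaw 4.8 F [-0.7 -0.7 -1.4] g 0.447
  shift [0.0016 0.0002 0.0002] twist 0.3
t 27.05 tcp [ 0.528  -0.3473  0.0688] toolx [-0.023 -0.015 -1.   ] yaw 4.8 F [ 0.6  0.9 -1.6] g 0.445
  shift [0.0018 0.0003 0.0001] twist 0.3
t 27.1 tcp [ 0.5282 -0.3474  0.069 ] toolx [-0.022 -0.015 -1.   ] yaw 4.9 F [ 0.2 -0.5 -2.3] g 0.448
  shift [ 0.002   0.0004 -0.0001] twist 0.4
```

>>> apply_moves:
  xyz:
    - [0.003,0,0]
  twist: [0]
  claw: [0.447]

```text
time_s: 27.2
tcp_pos: [0.5289, -0.3476, 0.0668]
ee_rot: [[-0.021, -0.085, 0.996], [-0.016, 0.996, 0.085], [-1.0, -0.014, -0.022]]
wrist_force: [0.9, 4.0, 5.5]
gripper_width: 0.448
```

```bash
python3 -c "
from h import *
for i in range(4): cap('top'); to(.528,-.347,.067,4.5)"
```

```text
t 27.25 tcp [ 0.5291 -0.3475  0.0666] toolx [-0.02  -0.016 -1.   ] yaw 4.9 F [1.2 1.2 2. ] g 0.446
  shift [-0.0004  0.0006 -0.0011] twist 0.4
t 27.3 tcp [ 0.529  -0.3474  0.0667] toolx [-0.02  -0.016 -1.   ] yaw 4.9 F [0.2 1.  1.9] g 0.447
  shift [-0.0003  0.0005 -0.001 ] twist 0.4
t 27.35 tcp [ 0.5289 -0.3474  0.0667] toolx [-0.021 -0.016 -1.   ] yaw 4.9 F [1.3 1.2 1.3] g 0.446
  shift [-0.0003  0.0005 -0.0009] twist 0.4
t 27.4 tcp [ 0.5288 -0.3474  0.0667] toolx [-0.021 -0.016 -1.   ] yaw 4.9 F [1.1 2.4 2.1] g 0.448
  shift [-0.0003  0.0005 -0.0008] twist 0.4
```

Contact made. Releasing.

>>> apply_moves:
  xyz:
    - [0,0,0]
    - [0,0,0]
  twist: [0,0]
  claw: [0.48,0.57]

```text
time_s: 27.6
tcp_pos: [0.5287, -0.3475, 0.0668]
ee_rot: [[-0.021, -0.085, 0.996], [-0.016, 0.996, 0.085], [-1.0, -0.014, -0.022]]
wrist_force: [-0.1, 0.5, -0.6]
gripper_width: 0.513
```

```bash
python3 -c "
from h import *
for i in range(5): cap('top')
to(.528,-.347,.066,4.5)
p=cap('wrist'); held(p,'h9.png',off=.0068)"
```

```text
t 27.85 tcp [ 0.5286 -0.3475  0.0667] toolx [-0.021 -0.016 -1.   ] yaw 4.9 F [-0.1  0.2  0.1] g 0.564
  shift [ 0.0007  0.0006 -0.0006] twist 0.4
```

View pics/h9.png

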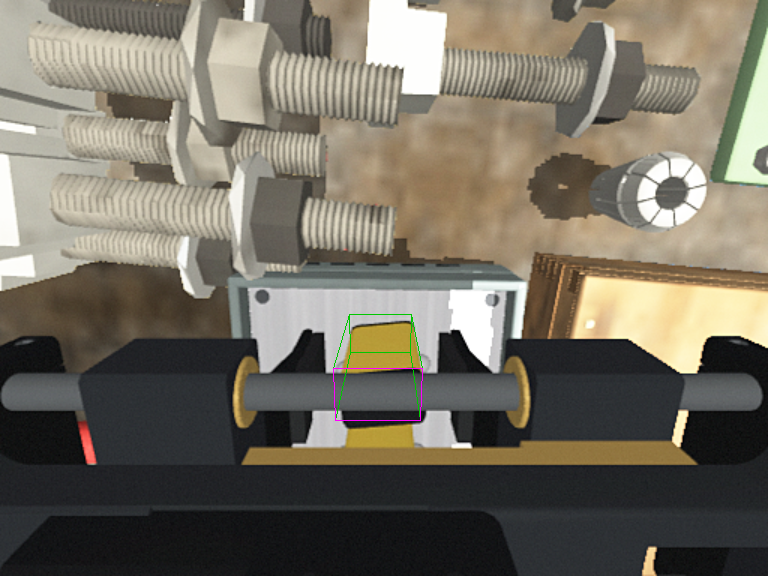

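Standing upright between the open fingers. Now I'll go up, high over everything, towards the timer.

>>> apply_moves:
  xyz:
    - [-0.015,0,0]
    - [-0.03,0,0]
    - [-0.05,0,0]
    - [-0.05,0,0]
    - [-0.05,0,0]
    - [-0.05,0,0]
    - [-0.04,0,0]
  twist: [0,0,0,0,0,0,0]
  claw: [0.58,0.6,0.6,0.6,0.6,0.6,0.6]

```text
time_s: 28.6
tcp_pos: [0.5317, -0.3423, 0.3504]
ee_rot: [[-0.041, -0.083, 0.996], [-0.008, 0.997, 0.083], [-0.999, -0.005, -0.041]]
wrist_force: [2.0, 0.3, -0.3]
gripper_width: 0.603
```

```bash
python3 -c "
from h import *
for i in range(3): cap('top')
p=cap('wrist','i1.png',1.5); to(.57,.0,.36,0)"
```

```text
t 28.8 tcp [ 0.5319 -0.3421  0.3479] toolx [-0.041 -0.007 -0.999] yaw 4.8 F [ 0.5 -0.  -1.5] g 0.604
  shift [-0.0159  0.3377  0.0657] twist 4.8
```

View pics/i1.png

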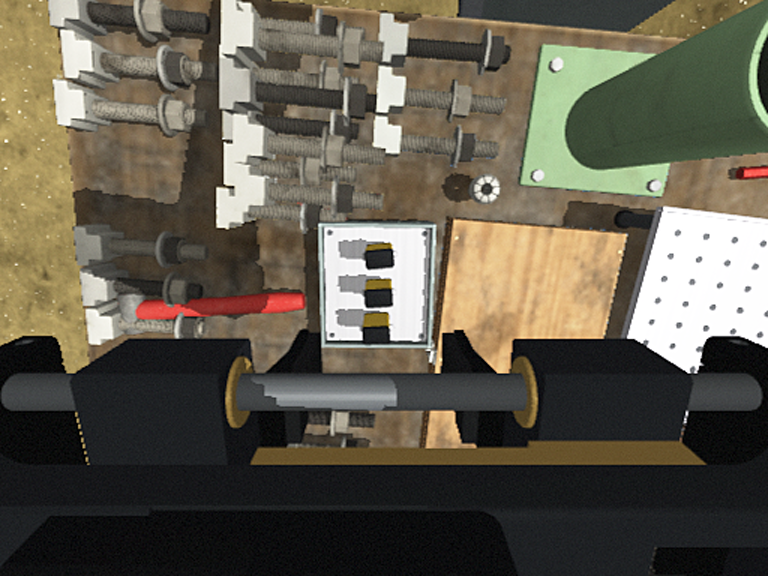

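The picture shows all three floats standing in a row on the plate, at (378,255), (378,290) and (375,325).

>>> apply_moves:
  xyz:
    - [0,0.03,0.005]
    - [0,0.045,0.006]
    - [0,0.045,0.006]
    - [0,0.045,0.006]
    - [0,0.045,0.006]
    - [0,0.045,0.006]
    - [0,0.045,0.006]
    - [0,0.045,0.006]
    - [0,0.045,0.006]
    - [0,0.045,0.006]
    - [0,0.045,0.006]
    - [0,0.04,0.004]
  twist: [0,0,0,0,0,0,0,0,0,0,0,0]
  claw: [0.6,0.6,0.6,0.6,0.6,0.6,0.6,0.6,0.6,0.6,0.6,0.6]

```text
time_s: 30.0
tcp_pos: [0.5502, 0.196, 0.3155]
ee_rot: [[-0.09, -0.071, 0.993], [-0.009, 0.998, 0.07], [-0.996, -0.003, -0.09]]
wrist_force: [1.6, -0.6, -0.0]
gripper_width: 0.602
```

```bash
python3 -c "
from h import *
for i in range(2): cap('top')
to(.54,.32,.36,0)"
```

```text
t 30.1 tcp [0.5501 0.1982 0.3142] toolx [-0.091 -0.009 -0.996] yaw 4.3 F [-0.4 -0.7 -0.3] g 0.599
  shift [-0.0458  0.1221 -0.0052] twist 4.3
```

>>> apply_moves:
  xyz:
    - [-0.005,0.035,0]
    - [-0.005,0.035,0]
    - [-0.005,0.035,0]
    - [-0.005,0.02,0]
  twist: [0,0,0,0]
  claw: [0.6,0.6,0.6,0.6]

```text
time_s: 30.5
tcp_pos: [0.5399, 0.3231, 0.325]
ee_rot: [[-0.106, -0.072, 0.992], [-0.02, 0.997, 0.07], [-0.994, -0.013, -0.107]]
wrist_force: [-0.7, -0.7, -0.4]
gripper_width: 0.599
```

```bash
python3 -c "
from h import *
for i in range(2): cap('top')
to(.54,.34,.2,0)
p=cap('wrist','i2.png',1.5); print(imaging.regions_of('timer_grip',p)[0]['centre'])
p=cap('top'); im=p['pixels'][160:220,105:175]; cv2.imwrite('pics/i2t.png',cv2.resize(cv2.cvtColor(im,cv2.COLOR_RGB2BGR),None,fx=8,fy=8,interpolation=cv2.INTER_CUBIC))"
```

```text
t 30.6 tcp [0.5401 0.3235 0.3249] toolx [-0.106 -0.02  -0.994] yaw 4.2 F [-0.5 -1.  -0.1] g 0.602
  shift [0.1239 0.018  0.0144] twist 4.2
[275.5, 180.2]
```

View pics/i2.png

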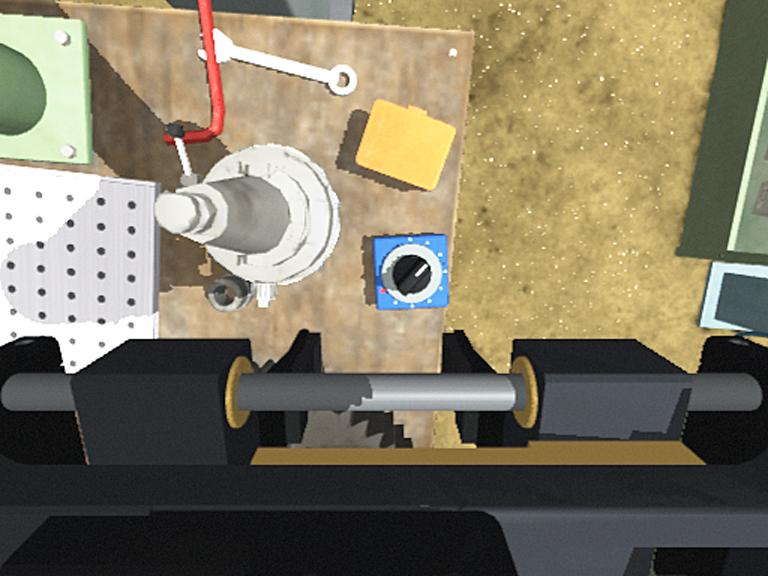

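```bash
python3 -c "
from h import *
p=cap('top'); im=p['pixels'][170:245,110:210]; cv2.imwrite('pics/j1.png',cv2.resize(cv2.cvtColor(im,cv2.COLOR_RGB2BGR),None,fx=8,fy=8,interpolation=cv2.INTER_CUBIC))
p=cap('scene'); im=p['pixels'][180:310,110:250]; cv2.imwrite('pics/j2.png',cv2.resize(cv2.cvtColor(im,cv2.COLOR_RGB2BGR),None,fx=4.5,fy=4.5,interpolation=cv2.INTER_CUBIC))
p=cap('wrist'); im=p['pixels'][85:220,100:310]; cv2.imwrite('pics/j3.png',cv2.resize(cv2.cvtColor(im,cv2.COLOR_RGB2BGR),None,fx=3.8,fy=3.8,interpolation=cv2.INTER_CUBIC))
print(r.sense()['joints'])
"
```

```text
[  43.75304891   22.97285738   15.7019026    -3.33832829  -87.72386748
 -129.53928881]
```

View pics/j1.png

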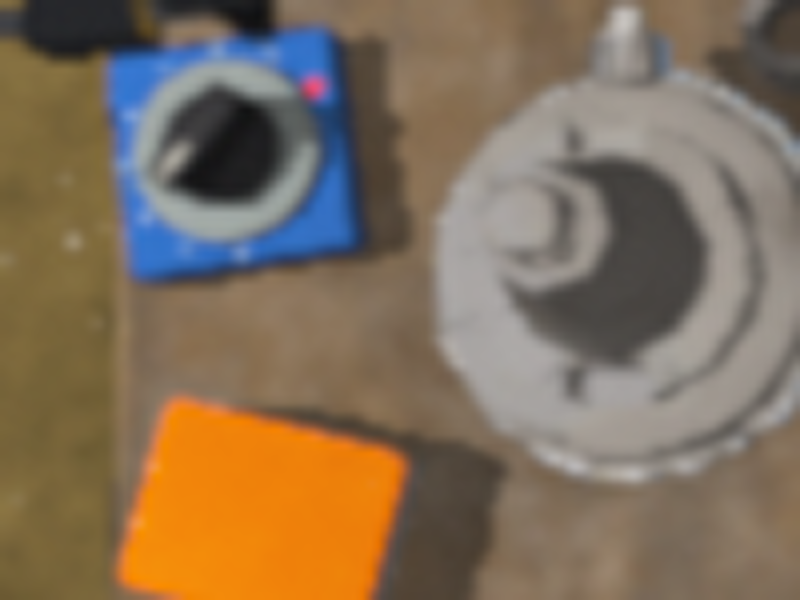

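View pics/j2.png

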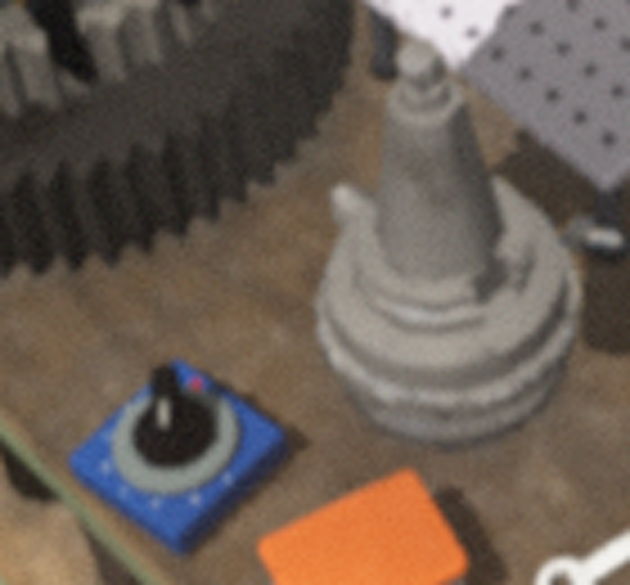

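View pics/j3.png

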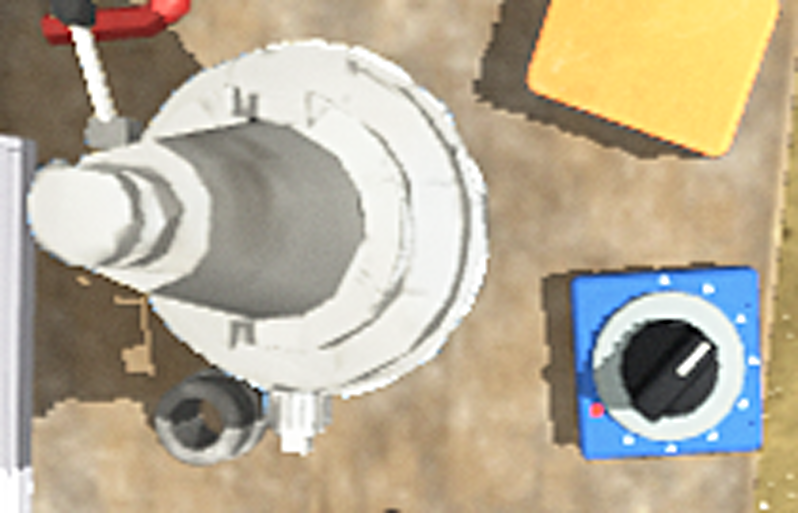

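```bash
python3 -c "
from h import *
p=cap('top'); w=cap('wrist')
ct=np.array([620,270])/8+[110,170]; cw=np.array([328,218])/3.8+[100,85]
for z in (.03,.05,.07,.09,.11):
  a=onz(p,ct,z);b=onz(w,cw,z); at=onz(p,ct+[23,0],z); bt=onz(w,cw+[43,0],z)
  print(z,a[:2],b[:2],np.linalg.norm(a-at),np.linalg.norm(b-bt))
# knob axis: disc centre, box
kt=np.array([228,150])/8+[110,170]; kw=np.array([668,365])/3.8+[100,85]
for z in (.025,.035,.045): print('disc',z,onz(p,kt,z)[:2],onz(w,kw,z)[:2])
w1=np.array([575,275])/3.8+[100,85]
for q in [(575,275),(755,270),(762,450),(583,460)]: print('box',onz(w,np.array(q)/3.8+[100,85],.025)[:2])
for q in [(108,62),(335,28),(360,248),(130,280)]: print('boxtop',onz(p,np.array(q)/8+[110,170],.025)[:2])
for q in [(681,372),(708,345)]: print('ptr',onz(w,np.array(q)/3.8+[100,85],.065)[:2])
for q in [(640,410),(708,343)]: print('bar',onz(w,np.array(q)/3.8+[100,85],.06)[:2])
for q in [(597,410)]: print('red',onz(w,np.array(q)/3.8+[100,85],.025)[:2])
"
```

```text
0.03 [0.48486144 0.20683946] [0.4830362  0.20216043] 0.06656474697541372 0.0712662973060709
0.05 [0.48312079 0.20342091] [0.48305303 0.2073218 ] 0.06537874779389372 0.06811367214799086
0.07 [0.48138014 0.20000237] [0.48306985 0.21248316] 0.06419274861237374 0.06496104698991088
0.09 [0.47963948 0.19658382] [0.48308668 0.21764452] 0.06300674943085374 0.06180842183183084
0.11 [0.47789883 0.19316528] [0.4831035  0.22280589] 0.06182075024933376 0.05865579667375083
disc 0.025 [0.53317353 0.35063247] [0.53748315 0.35556618]
disc 0.035 [0.53187858 0.34765547] [0.53630035 0.35476263]
disc 0.045 [0.53058363 0.34467846] [0.53511756 0.35395907]
box [0.50032718 0.31112148]
box [0.49260775 0.39044176]
box [0.57333986 0.4014944 ]
box [0.58379983 0.32043231]
boxtop [0.56690626 0.3949828 ]
boxtop [0.57721185 0.3117889 ]
boxtop [0.49592105 0.30222843]
boxtop [0.48655508 0.38578616]
ptr [0.53526214 0.35791524]
ptr [0.52339837 0.3679761 ]
bar [0.55306291 0.34263844]
bar [0.5230507  0.36849113]
red [0.56021606 0.32517096]
```

The flange of the boring head is low, about 50 mm, and clear of the gripper body. The knob axis is near (0.535, 0.353). The bar's pointer is at about 139°, and the red mark at about -54° suggests the end stop. The last joint's range means gripping at yaw 139° and regripping once. I'll twist counterclockwise up here first.

>>> apply_moves:
  xyz:
    - [0,0,0]
    - [0,0,0]
    - [0,0,0]
    - [0,0,0]
    - [0,0,0]
    - [0,0,0]
    - [0,0,0]
    - [0,0,0]
  twist: [-8.5,-8.5,-8.5,-8.5,-8.5,-8.5,-8.5,-8.5]
  claw: [0.6,0.6,0.6,0.6,0.6,0.6,0.6,0.6]

```text
time_s: 31.8
tcp_pos: [0.5415, 0.3159, 0.329]
ee_rot: [[-0.102, -0.951, 0.291], [-0.016, 0.294, 0.956], [-0.995, 0.093, -0.045]]
wrist_force: [-0.3, -0.2, 0.3]
gripper_width: 0.601
```

```bash
python3 -c "
from h import *
for i in range(2): cap('top')
to(.535,.353,.2,139); print(r.sense()['joints'])"
```

```text
t 31.9 tcp [0.5415 0.316  0.3291] toolx [-0.101 -0.015 -0.995] yaw 72.4 F [ 0.4 -0.3 -0.8] g 0.598
  shift [0.1285 0.0054 0.0392] twist -66.6
[ 43.39587328  22.68730049  15.53604501  -3.35320268 -87.69938909
 -60.56773993]
```

>>> apply_moves:
  xyz:
    - [0.02,0,0.01]
    - [0.02,0,0.01]
    - [0.02,0,0.01]
    - [0.02,0,0]
    - [0.01,0,0]
    - [0,0,0]
    - [0,0,0]
    - [0,0,0]
  twist: [-8.3,-8.3,-8.3,-8.3,-8.3,-8.3,-8.3,-8.3]
  claw: [0.6,0.6,0.6,0.6,0.6,0.6,0.6,0.6]

```text
time_s: 32.7
tcp_pos: [0.5376, 0.3424, 0.2362]
ee_rot: [[-0.1, -0.644, -0.759], [-0.014, -0.761, 0.648], [-0.995, 0.076, 0.067]]
wrist_force: [0.4, -0.7, 0.4]
gripper_width: 0.6
```

```bash
python3 -c "
from h import *
for i in range(2): cap('top')
to(.535,.353,.15,139); print(r.sense()['joints'])"
```

```text
t 32.8 tcp [0.5377 0.3425 0.2365] toolx [-0.1   -0.014 -0.995] yaw -220.5 F [-0.   0.6 -0.3] g 0.601
  shift [ 0.0861 -0.0127  0.0032] twist -359.5
[ 45.32266892  25.96674241   7.80598942  -3.61400865 -76.45304969
   4.992168  ]
```

```bash
python3 -c "
from h import *
p=cap('wrist','k1.png',1.5); to(.535,.353,.15,139)"
```

```text
t 32.85 tcp [0.5378 0.3426 0.2366] toolx [-0.099 -0.013 -0.995] yaw -220.7 F [0.5 1.1 0.7] g 0.597
  shift [ 0.0863 -0.0126  0.0032] twist -359.7
```

View pics/k1.png

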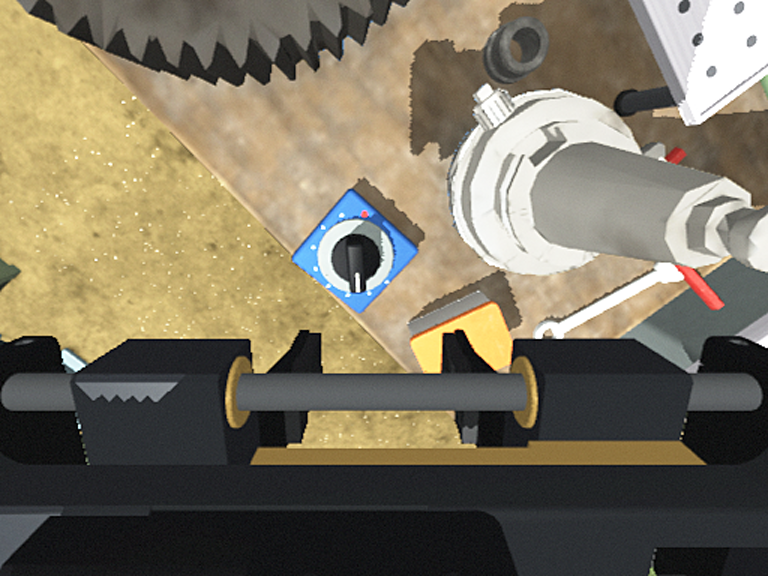

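```bash
python3 -c "
from h import *
p=cap('wrist'); im=p['pixels'][115:215,185:290]; cv2.imwrite('pics/k2.png',cv2.resize(cv2.cvtColor(im,cv2.COLOR_RGB2BGR),None,fx=6,fy=6,interpolation=cv2.INTER_CUBIC))
for q in [(357,189),(418,243),(362,313),(293,257)]: print('box',onz(p,np.array(q)/1.5,.025)[:2])
for z in (.05,.065): print(onz(p,np.array((355,260))/1.5,z)[:2],onz(p,np.array((356,236))/1.5,z)[:2],onz(p,np.array((357,292))/1.5,z)[:2])
print(p['view'])"
```

```text
box [0.57887388 0.31431125]
box [0.50736337 0.30451684]
box [0.49029403 0.38712086]
box [0.57224554 0.396643  ]
[0.53869965 0.35310946] [0.55336621 0.33885476] [0.51626444 0.37090779]
[0.54188252 0.35054949] [0.55587999 0.33694509] [0.52047082 0.36753585]
[[-0.649683   -0.75650602  0.07490429  0.59161604]
 [-0.69885118  0.63312216  0.3328113   0.11112572]
 [-0.29919732  0.16387489 -0.94001382  0.48946067]
 [ 0.          0.          0.          1.        ]]
```

View pics/k2.png

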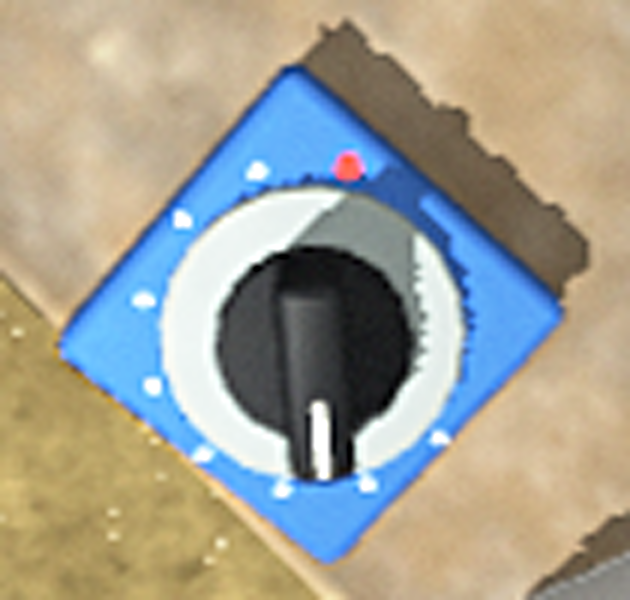

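```bash
python3 -c "
from h import *
to(.5375,.351,.12,139.5)"
```

```text
t 32.9 tcp [0.5378 0.3426 0.2367] toolx [-0.099 -0.013 -0.995] yaw -220.6 F [ 0.4 -0.3  0.8] g 0.596
  shift [ 0.116  -0.0149 -0.002 ] twist -360.1
```

>>> apply_moves:
  xyz:
    - [0.04,-0.005,-0.001]
    - [0.04,-0.005,0]
    - [0.03,-0.005,0]
  twist: [0,0,0]
  claw: [0.45,0.45,0.45]

```text
time_s: 33.2
tcp_pos: [0.5417, 0.3544, 0.1309]
ee_rot: [[-0.086, -0.66, -0.746], [-0.003, -0.749, 0.663], [-0.996, 0.059, 0.063]]
wrist_force: [0.6, 0.3, -0.1]
gripper_width: 0.471
```

```bash
python3 -c "
from h import *
for i in range(3): cap('top')
p=cap('wrist','k3.png',1.5)
to(.5375,.351,.085,139.5)"
```

```text
t 33.4 tcp [0.5424 0.3546 0.1327] toolx [-0.085 -0.004 -0.996] yaw -221.2 F [-0.6 -0.4  0.7] g 0.45
  shift [ 0.048   0.0031 -0.0016] twist -360.7
```

View pics/k3.png

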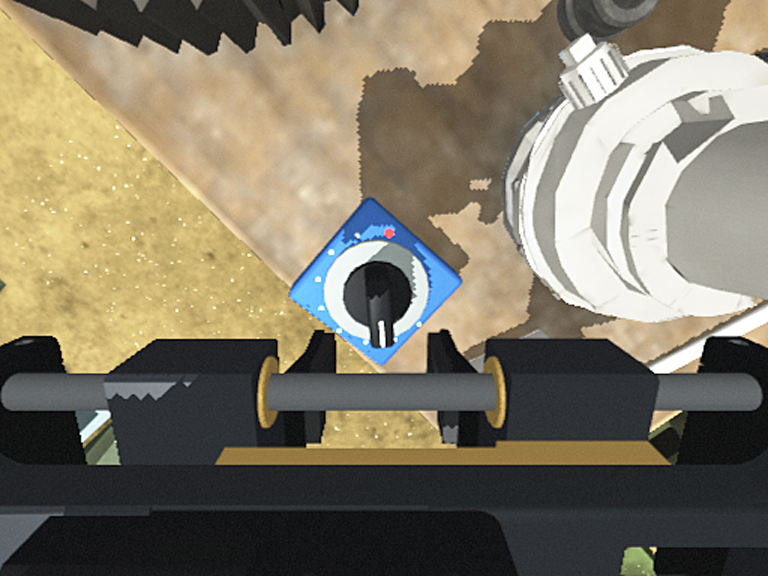

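```bash
python3 -c "
from h import *
p=cap('wrist')
for q in [(371,198),(462,279),(380,364),(290,296)]: print('box',onz(p,np.array(q)/1.5,.025)[:2])
for z in (.055,.065): print(z,[onz(p,np.array(q)/1.5,z)[:2] for q in ((375,272),(382,345))])
print('disc',onz(p,np.array((377,289))/1.5,.035)[:2])"
```

```text
box [0.58377053 0.31896914]
box [0.50464251 0.30890498]
box [0.49399724 0.39041853]
box [0.57200692 0.40027057]
0.055 [array([0.554539  , 0.34336774]), array([0.51696152, 0.37091146])]
0.065 [array([0.55708014, 0.34171982]), array([0.52120695, 0.36801433])]
disc [0.5402233  0.35314327]
```

>>> apply_moves:
  xyz:
    - [0.045,0.0028,0]
  twist: [0]
  claw: [0.45]

```text
time_s: 33.55
tcp_pos: [0.5431, 0.3571, 0.098]
ee_rot: [[-0.067, -0.658, -0.75], [0.01, -0.752, 0.659], [-0.998, 0.036, 0.057]]
wrist_force: [1.2, 0.5, -0.8]
gripper_width: 0.451
```

```bash
python3 -c "
from h import *
for i in range(3): cap('top')
p=cap('wrist','k4.png',1.5)
to(.538,.3545,.07,139.5)"
```

```text
t 33.75 tcp [0.5381 0.3531 0.091 ] toolx [-0.082 -0.001 -0.997] yaw -221.2 F [-0.1  0.7  0.9] g 0.447
  shift [ 0.0209 -0.0022 -0.0003] twist -360.7
```

View pics/k4.png

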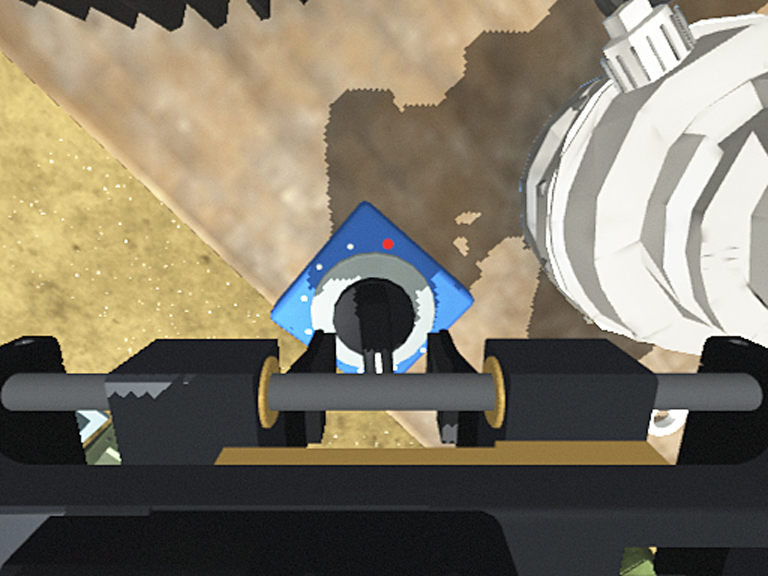

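>>> apply_moves:
  xyz:
    - [0.02,-0.0015,0]
  twist: [0.7]
  claw: [0.45]

```text
time_s: 33.85
tcp_pos: [0.5408, 0.3565, 0.0766]
ee_rot: [[-0.073, -0.667, -0.742], [0.005, -0.744, 0.668], [-0.997, 0.045, 0.057]]
wrist_force: [0.3, 0.3, -0.1]
gripper_width: 0.452
```

```bash
python3 -c "
from h import *
for i in range(3): cap('top')
p=cap('wrist','k5.png',1.5)
for q in [(366,202)]: pass
to(.538,.3545,.065,139.5)"
```

```text
t 34.05 tcp [0.5384 0.3547 0.0729] toolx [-0.08  -0.    -0.997] yaw -221.9 F [ 0.4 -1.2 -0.4] g 0.451
  shift [ 0.0079  0.     -0.0003] twist -361.4
```

View pics/k5.png

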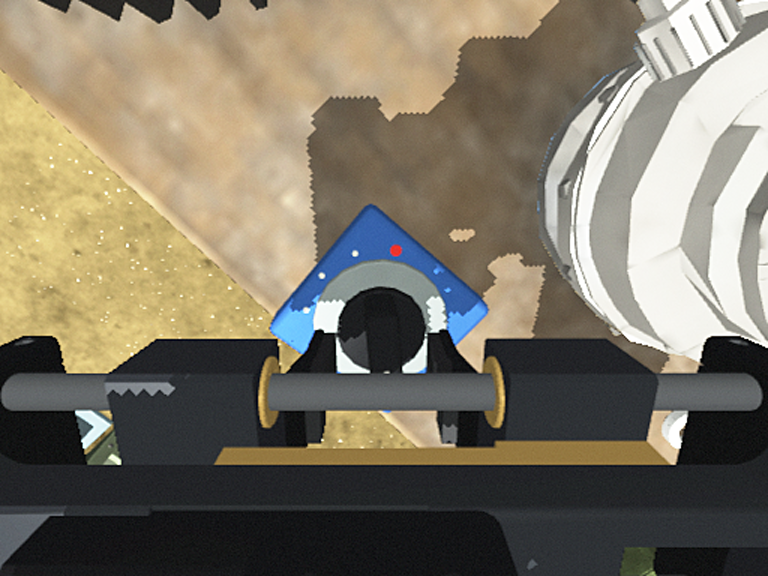

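>>> apply_moves:
  xyz:
    - [0.01,0,0]
  twist: [-1.4]
  claw: [0.45]

```text
time_s: 34.15
tcp_pos: [0.5394, 0.356, 0.0658]
ee_rot: [[-0.075, -0.647, -0.759], [0.003, -0.761, 0.648], [-0.997, 0.046, 0.059]]
wrist_force: [0.3, 0.1, -0.1]
gripper_width: 0.448
```

```bash
python3 -c "
from h import *
for i in range(3): cap('top')
to(.538,.3545,.065,139.5)"
```

```text
t 34.3 tcp [0.5376 0.3546 0.063 ] toolx [-0.08  -0.    -0.997] yaw -220.4 F [-0.6 -0.2 -0.2] g 0.453
  shift [-0.002  -0.0001 -0.0003] twist -359.9
```

>>> apply_moves:
  xyz:
    - [0,0,0]
  twist: [0]
  claw: [0.1]

```text
time_s: 34.4
tcp_pos: [0.5377, 0.3547, 0.0633]
ee_rot: [[-0.079, -0.648, -0.758], [-0.0, -0.76, 0.65], [-0.997, 0.052, 0.06]]
wrist_force: [-0.7, -0.3, 1.1]
gripper_width: 0.413
```

```bash
python3 -c "
from h import *
for i in range(9): cap('top')
to(.538,.3545,.065,139.5)
cap('wrist','k6.png',1.5)"
```

```text
t 34.85 tcp [0.5368 0.3537 0.0631] toolx [-0.082 -0.002 -0.997] yaw -220.5 F [-3.8 -2.   3.3] g 0.162
  shift [-0.002  -0.0013 -0.0003] twist -360.0
```

View pics/k6.png

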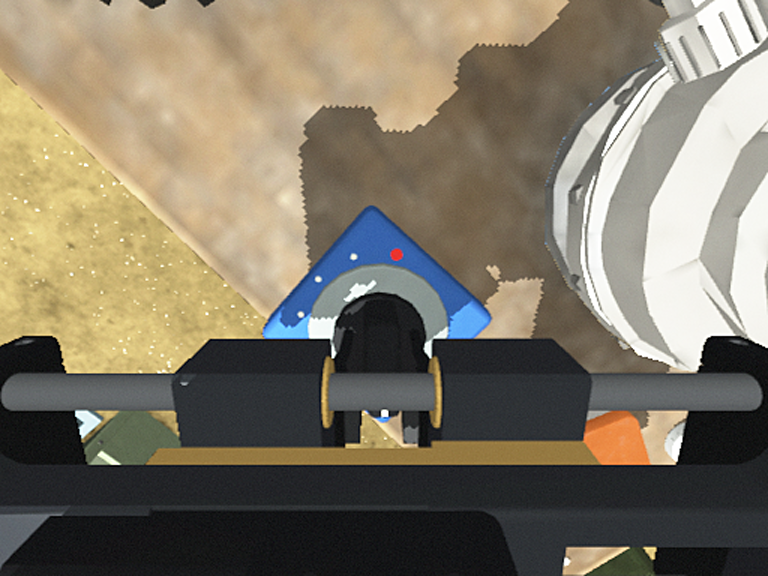

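Gripped: the width is 14.1 mm, which matches the bar. Turning clockwise.

>>> apply_moves:
  xyz:
    - [0,0,0]
    - [0,0,0]
    - [0,0,0]
    - [0,0,0]
  twist: [8,8,8,8]
  claw: [0.1,0.1,0.1,0.1]

```text
time_s: 35.3
tcp_pos: [0.537, 0.354, 0.0631]
ee_rot: [[-0.08, -0.957, -0.279], [-0.0, -0.28, 0.96], [-0.997, 0.077, 0.022]]
wrist_force: [-1.2, -1.9, 1.3]
gripper_width: 0.168
```

```bash
python3 -c "
from h import *
for i in range(2): cap('top')
to(.537,.3537,.063,139.5);s=r.sense();print(s['joints'],s['moment'])"
```

```text
t 35.4 tcp [0.537  0.3539 0.0631] toolx [-0.08  -0.    -0.997] yaw -253.3 F [-1.8 -1.7  2.5] g 0.164
  shift [ 0.0001  0.0001 -0.0002] twist -392.8
[ 46.19448708  34.535826    -3.94609762  -4.04471178 -54.78015089
 -27.15550475] [-0.3315166   0.17839255 -0.00329201]
```

>>> apply_moves:
  xyz:
    - [0,0,0]
    - [0,0,0]
    - [0,0,0]
    - [0,0,0]
    - [0,0,0]
    - [0,0,0]
    - [0,0,0]
    - [0,0,0]
    - [0,0,0]
    - [0,0,0]
  twist: [8,8,8,8,8,8,8,8,8,8]
  claw: [0.1,0.1,0.1,0.1,0.1,0.1,0.1,0.1,0.1,0.1]

```text
time_s: 36.4
tcp_pos: [0.5375, 0.3537, 0.0632]
ee_rot: [[-0.077, -0.432, 0.898], [-0.001, 0.901, 0.433], [-0.997, 0.033, -0.07]]
wrist_force: [-1.6, -1.5, 1.5]
gripper_width: 0.16
```

```bash
python3 -c "
from h import *
for i in range(2): cap('top')
to(.537,.3537,.063,139.5);s=r.sense();print(s['joints'],s['moment'])"
```

```text
t 36.5 tcp [0.5375 0.3536 0.0632] toolx [-0.078 -0.001 -0.997] yaw 25.9 F [-1.4 -2.5  1.5] g 0.161
  shift [ 0.0002  0.0003 -0.0004] twist -113.6
[  46.2023234    34.50961536   -4.03597284   -3.89648483  -54.6364914
 -107.8911774 ] [-0.64698405  0.0404698   0.01146657]
```

Going on to about yaw -35°, then I'll regrip.

>>> apply_moves:
  xyz:
    - [0,0,0]
    - [0,0,0]
    - [0,0,0]
    - [0,0,0]
    - [0,0,0]
    - [0,0,0]
    - [0,0,0]
  twist: [8,8,8,8,8,8,8]
  claw: [0.1,0.1,0.1,0.1,0.1,0.1,0.1]

```text
time_s: 37.2
tcp_pos: [0.5376, 0.3536, 0.0631]
ee_rot: [[-0.077, 0.495, 0.865], [0.0, 0.868, -0.497], [-0.997, -0.038, -0.067]]
wrist_force: [-1.4, -2.8, 1.7]
gripper_width: 0.156
```

```bash
python3 -c "
from h import *
for i in range(2): cap('top')
to(.537,.3537,.063,139.5);s=r.sense();print(s['joints'],s['moment'])
cap('wrist','l1.png',1.5)"
```

```text
t 37.3 tcp [0.5376 0.3535 0.0631] toolx [-0.077  0.    -0.997] yaw -29.5 F [-2.  -2.8  0.7] g 0.159
  shift [ 0.0001 -0.0001 -0.0006] twist -169.0
[  46.18497803   34.49231215   -4.07549572   -3.92160853  -54.5555402
 -163.37852126] [-0.27520056  0.15975014  0.03299844]
```

View pics/l1.png

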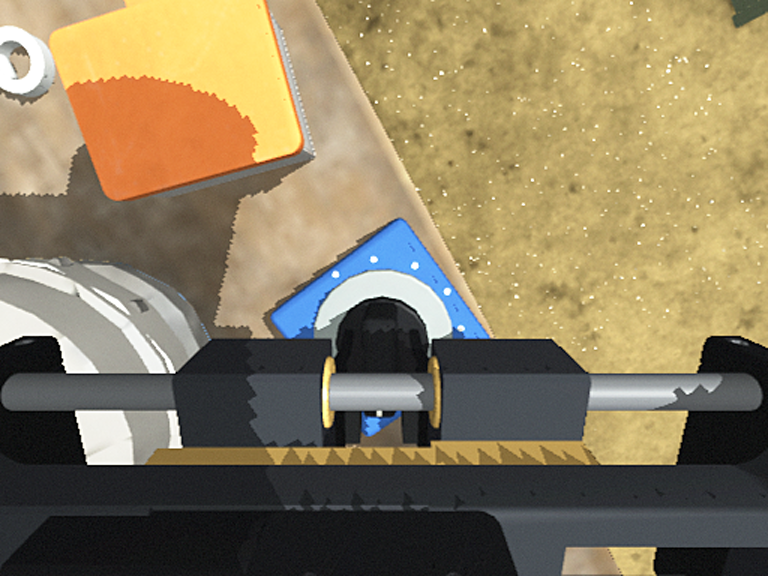

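Turned about 169° so far. Releasing, rising and untwisting 180° to regrip.

>>> apply_moves:
  xyz:
    - [0,0,0]
    - [0,0,0]
    - [0,0,0]
    - [-0.02,0,0]
    - [-0.03,0,0]
  twist: [0,0,0,0,0]
  claw: [0.45,0.45,0.45,0.45,0.45]

```text
time_s: 37.85
tcp_pos: [0.5406, 0.3539, 0.1089]
ee_rot: [[-0.081, 0.478, 0.874], [-0.003, 0.877, -0.48], [-0.997, -0.042, -0.07]]
wrist_force: [0.2, 1.1, -0.1]
gripper_width: 0.436
```

>>> apply_moves:
  xyz:
    - [0,0,0]
    - [0,0,0]
    - [0,0,0]
    - [0,0,0]
    - [0,0,0]
    - [0,0,0]
    - [0,0,0]
    - [0,0,0]
    - [0,0,0]
    - [0,0,0]
    - [0,0,0]
  twist: [-8.5,-8.5,-8.5,-8.5,-8.5,-8.5,-8.5,-8.5,-8.5,-8.5,-8.5]
  claw: [0.45,0.45,0.45,0.45,0.45,0.45,0.45,0.45,0.45,0.45,0.45]

```text
time_s: 38.95
tcp_pos: [0.547, 0.3615, 0.116]
ee_rot: [[-0.063, -0.913, 0.404], [0.011, 0.404, 0.915], [-0.998, 0.062, -0.015]]
wrist_force: [-0.3, 0.4, -0.0]
gripper_width: 0.452
```

```bash
python3 -c "
from h import *
for i in range(2): cap('top')
to(.5376,.3535,.115,150.5);s=r.sense();print(s['joints'],s['moment'])"
```

```text
t 39.05 tcp [0.547  0.3614 0.116 ] toolx [-0.063  0.011 -0.998] yaw 65.7 F [ 0.3 -0.4  1.8] g 0.449
  shift [ 0.0015  0.0052 -0.0111] twist -84.8
[ 46.13056363  31.85372909  -0.25747067  -3.53706373 -59.99892999
 -68.53922889] [-0.03436559 -0.05536168  0.02298145]
```

>>> apply_moves:
  xyz:
    - [0,0,0]
    - [0,0,0]
    - [0,0,0]
    - [0,0,0]
    - [0,0,0]
    - [0,0,0]
    - [0,0,0]
    - [0,0,0]
    - [0,0,0]
    - [0,0,0]
  twist: [-8.5,-8.5,-8.5,-8.5,-8.5,-8.5,-8.5,-8.5,-8.5,-8.5]
  claw: [0.45,0.45,0.45,0.45,0.45,0.45,0.45,0.45,0.45,0.45]

```text
time_s: 40.05
tcp_pos: [0.5486, 0.3642, 0.1162]
ee_rot: [[-0.059, -0.473, -0.879], [0.015, -0.881, 0.473], [-0.998, 0.015, 0.059]]
wrist_force: [0.7, -0.6, -0.4]
gripper_width: 0.453
```

```bash
python3 -c "
from h import *
for i in range(2): cap('top')
to(.538,.3535,.085,150.5)
cap('wrist','l2.png',1.5)"
```

```text
t 40.15 tcp [0.5486 0.3642 0.1162] toolx [-0.059  0.015 -0.998] yaw -208.5 F [-1.  -0.7 -0.3] g 0.448
  shift [0.0316 0.014  0.0023] twist -359.0
```

View pics/l2.png

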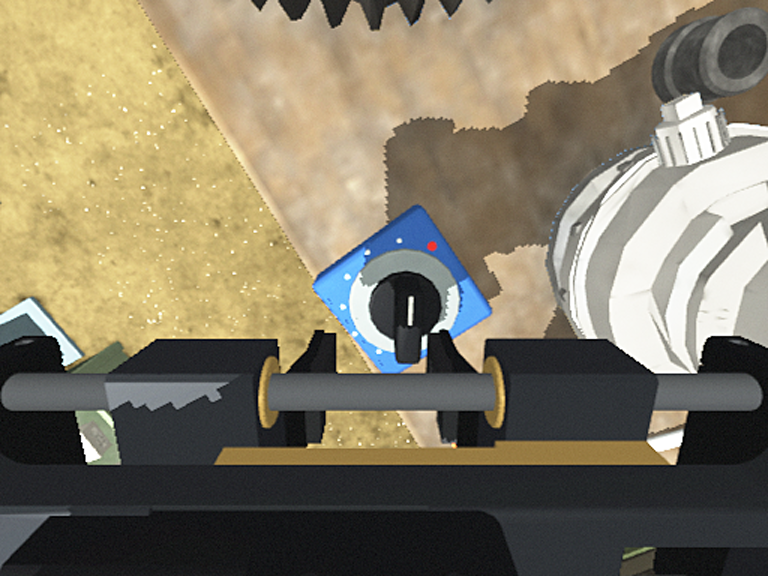

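>>> apply_moves:
  xyz:
    - [0.025,0.014,0.002]
  twist: [1]
  claw: [0.45]

```text
time_s: 40.3
tcp_pos: [0.5416, 0.3559, 0.0948]
ee_rot: [[-0.051, -0.498, -0.865], [0.021, -0.867, 0.498], [-0.998, 0.007, 0.055]]
wrist_force: [0.6, 0.5, -0.2]
gripper_width: 0.448
```

```bash
python3 -c "
from h import *
for i in range(3): cap('top')
to(.5376,.3535,.063,150.5)
cap('wrist','l3.png',1.5)"
```

```text
t 40.45 tcp [0.5375 0.3521 0.0903] toolx [-0.062  0.012 -0.998] yaw -209.8 F [ 1.7 -0.3 -0.7] g 0.454
  shift [ 0.0272 -0.0018 -0.001 ] twist -360.3
```

View pics/l3.png

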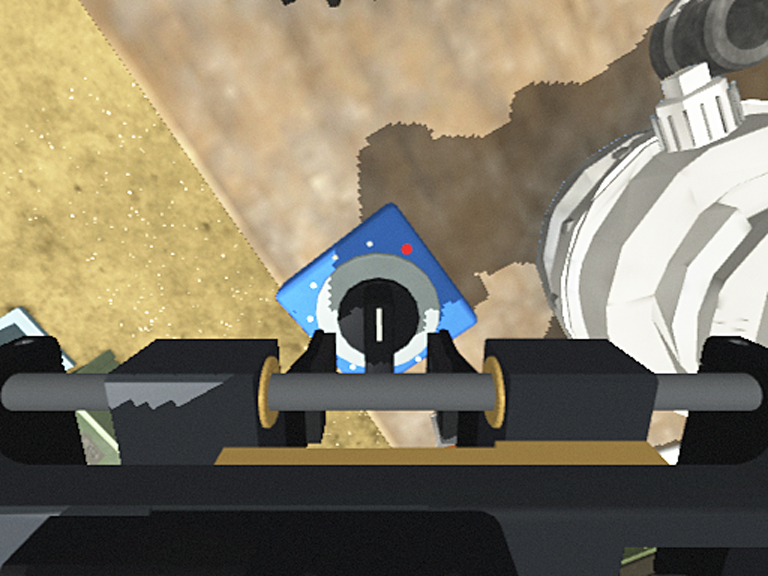

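The bar is centred between the fingers. Descending and gripping.

>>> apply_moves:
  xyz:
    - [0.027,-0.0015,-0.001]
  twist: [0]
  claw: [0.45]

```text
time_s: 40.6
tcp_pos: [0.5424, 0.3572, 0.0696]
ee_rot: [[-0.05, -0.496, -0.867], [0.021, -0.868, 0.496], [-0.999, 0.007, 0.054]]
wrist_force: [0.5, -0.4, 0.8]
gripper_width: 0.451
```

```bash
python3 -c "
from h import *
for i in range(3): cap('top')
to(.5376,.3535,.063,150.5)"
```

```text
t 40.75 tcp [0.5387 0.3542 0.064 ] toolx [-0.061  0.012 -0.998] yaw -209.8 F [ 0.6  0.1 -0.1] g 0.45
  shift [0.0011 0.0011 0.0005] twist -360.3
```

>>> apply_moves:
  xyz:
    - [0,0,0]
  twist: [0]
  claw: [0.1]

```text
time_s: 40.85
tcp_pos: [0.5396, 0.3549, 0.0654]
ee_rot: [[-0.059, -0.497, -0.866], [0.013, -0.868, 0.497], [-0.998, 0.018, 0.058]]
wrist_force: [0.2, 0.4, 0.1]
gripper_width: 0.415
```

```bash
python3 -c "
from h import *
for i in range(9): cap('top')
to(.5376,.3535,.063,150.5)"
```

```text
t 41.3 tcp [0.5381 0.3529 0.0648] toolx [-0.063  0.01  -0.998] yaw -209.8 F [-2.9 -4.7  5.3] g 0.158
  shift [ 0.0019 -0.0003  0.0006] twist -360.3
```

>>> apply_moves:
  xyz:
    - [0,0,0]
    - [0,0,0]
  twist: [8,8]
  claw: [0.1,0.1]

```text
time_s: 41.5
tcp_pos: [0.5379, 0.3526, 0.0649]
ee_rot: [[-0.062, -0.723, -0.688], [0.011, -0.69, 0.724], [-0.998, 0.037, 0.051]]
wrist_force: [-0.5, -2.5, 0.0]
gripper_width: 0.158
```

```bash
python3 -c "
from h import *
for i in range(2): cap('top')
to(.5376,.3535,.063,150.5);print(r.sense()['moment'])"
```

```text
t 41.6 tcp [0.5379 0.3526 0.0649] toolx [-0.062  0.011 -0.998] yaw -226.0 F [-1.5 -2.   0.8] g 0.162
  shift [ 0.0019 -0.0005  0.0007] twist -376.5
[-0.23081571  0.11633152 -0.03352667]
```

>>> apply_moves:
  xyz:
    - [0,0,0]
  twist: [6]
  claw: [0.1]

```text
time_s: 41.7
tcp_pos: [0.5378, 0.3526, 0.0649]
ee_rot: [[-0.062, -0.787, -0.614], [0.011, -0.616, 0.788], [-0.998, 0.042, 0.047]]
wrist_force: [-0.9, -2.6, 0.6]
gripper_width: 0.164
```

```bash
python3 -c "
from h import *
for i in range(2): cap('top')
to(.5376,.3535,.063,150.5);print(r.sense()['moment'])"
```

```text
t 41.8 tcp [0.5378 0.3526 0.0649] toolx [-0.062  0.011 -0.998] yaw -231.9 F [-2.  -2.   1.4] g 0.161
  shift [ 0.0019 -0.0005  0.0008] twist -382.4
[-0.1904484   0.15127125  0.01934583]
```

>>> apply_moves:
  xyz:
    - [0,0,0]
  twist: [4]
  claw: [0.1]

```text
time_s: 41.9
tcp_pos: [0.5377, 0.3525, 0.0649]
ee_rot: [[-0.062, -0.825, -0.562], [0.011, -0.564, 0.826], [-0.998, 0.045, 0.045]]
wrist_force: [-1.1, -2.3, 0.7]
gripper_width: 0.161
```

```bash
python3 -c "
from h import *
for i in range(2): cap('top')
to(.5376,.3535,.063,150.5);print(r.sense()['moment'])"
```

```text
t 42.0 tcp [0.5377 0.3525 0.0649] toolx [-0.062  0.011 -0.998] yaw -235.5 F [-1.3 -1.9  0.4] g 0.162
  shift [ 0.0019 -0.0005  0.0008] twist -386.0
[-0.20849597  0.2352736   0.62704305]
```

>>> apply_moves:
  xyz:
    - [0,0,0]
  twist: [4]
  claw: [0.1]

```text
time_s: 42.1
tcp_pos: [0.5378, 0.3523, 0.0649]
ee_rot: [[-0.062, -0.858, -0.51], [0.01, -0.511, 0.859], [-0.998, 0.048, 0.04]]
wrist_force: [1.3, -4.4, -0.3]
gripper_width: 0.172
```

```bash
python3 -c "
from h import *
for i in range(2): cap('top')
to(.5376,.3535,.063,150.5);print(r.sense()['moment'])"
```

```text
t 42.2 tcp [0.5379 0.3523 0.0649] toolx [-0.062  0.01  -0.998] yaw -239.2 F [ 0.3 -2.2  0.2] g 0.17
  shift [ 0.0019 -0.0005  0.0011] twist -389.7
[-0.62358611 -0.07670396  0.82618161]
```

>>> apply_moves:
  xyz:
    - [0,0,0]
  twist: [3]
  claw: [0.1]

```text
time_s: 42.3
tcp_pos: [0.538, 0.352, 0.0649]
ee_rot: [[-0.062, -0.881, -0.469], [0.009, -0.47, 0.883], [-0.998, 0.05, 0.037]]
wrist_force: [-1.5, -1.9, 1.2]
gripper_width: 0.178
```

```bash
python3 -c "
from h import *
for i in range(2): cap('top')
to(.5376,.3535,.063,150.5);print(r.sense()['moment'])"
```

```text
t 42.4 tcp [0.538  0.3521 0.0649] toolx [-0.062  0.009 -0.998] yaw -241.9 F [-0.6 -2.9 -0.1] g 0.18
  shift [ 0.0019 -0.0004  0.0014] twist -392.4
[-0.61477743 -0.06339987  0.9731887 ]
```

The jaws now open up on the bar (0.162 to 0.180) while the moment has grown to about 1 N m, so the knob is on its stop. Releasing and rising.

>>> apply_moves:
  xyz:
    - [0,0,0]
    - [0,0,0]
    - [0,0,0]
    - [-0.02,0,0]
    - [-0.03,0,0]
    - [-0.04,0,0]
    - [-0.04,0,0]
  twist: [0,0,0,0,0,0,0]
  claw: [0.45,0.45,0.45,0.5,0.5,0.5,0.5]

```text
time_s: 43.1
tcp_pos: [0.5439, 0.351, 0.1908]
ee_rot: [[-0.072, -0.881, -0.468], [0.006, -0.47, 0.883], [-0.997, 0.061, 0.039]]
wrist_force: [0.6, 0.5, 0.3]
gripper_width: 0.497
```

```bash
python3 -c "
from h import *
for i in range(2): cap('top')
p=cap('wrist'); im=p['pixels'][90:235,170:330]; cv2.imwrite('pics/m1.png',cv2.resize(cv2.cvtColor(im,cv2.COLOR_RGB2BGR),None,fx=4,fy=4,interpolation=cv2.INTER_CUBIC))
p=cap('top'); im=p['pixels'][125:215,330:420]; cv2.imwrite('pics/m2.png',cv2.resize(cv2.cvtColor(im,cv2.COLOR_RGB2BGR),None,fx=6,fy=6,interpolation=cv2.INTER_CUBIC))
cv2.imwrite('pics/m3.png',cv2.resize(cv2.cvtColor(p['pixels'],cv2.COLOR_RGB2BGR),None,fx=1.5,fy=1.5,interpolation=cv2.INTER_CUBIC))
to(.5376,.3535,.063,150.5)"
```

```text
t 43.3 tcp [0.5443 0.3515 0.191 ] toolx [-0.07   0.009 -0.998] yaw -241.9 F [-1.1  0.3 -0.6] g 0.499
  shift [ 0.1282 -0.0024 -0.0003] twist -392.4
```

View pics/m1.png

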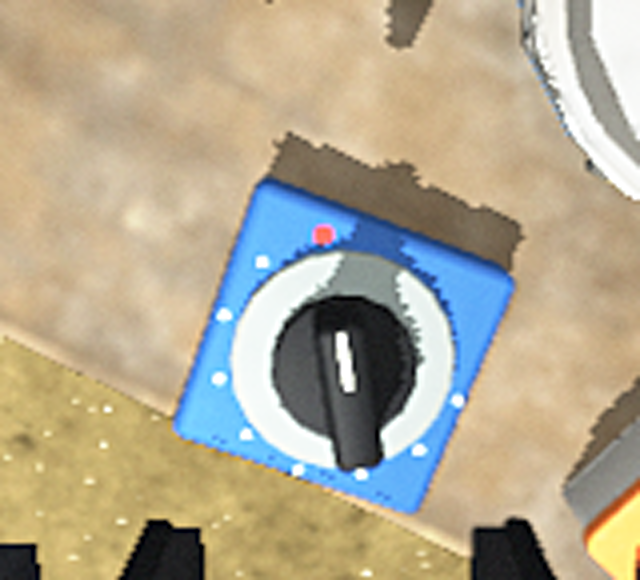

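View pics/m2.png

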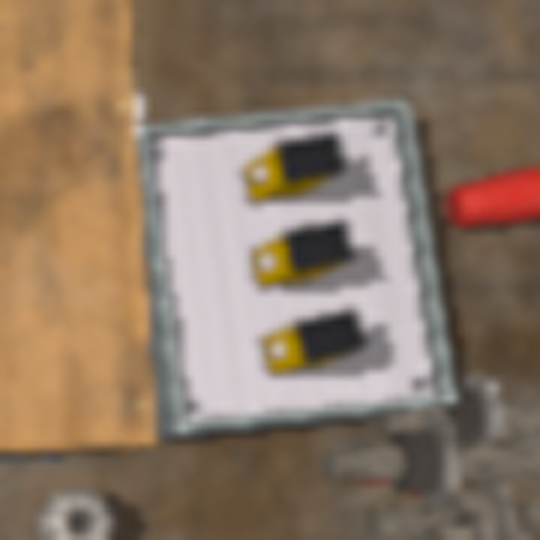

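View pics/m3.png

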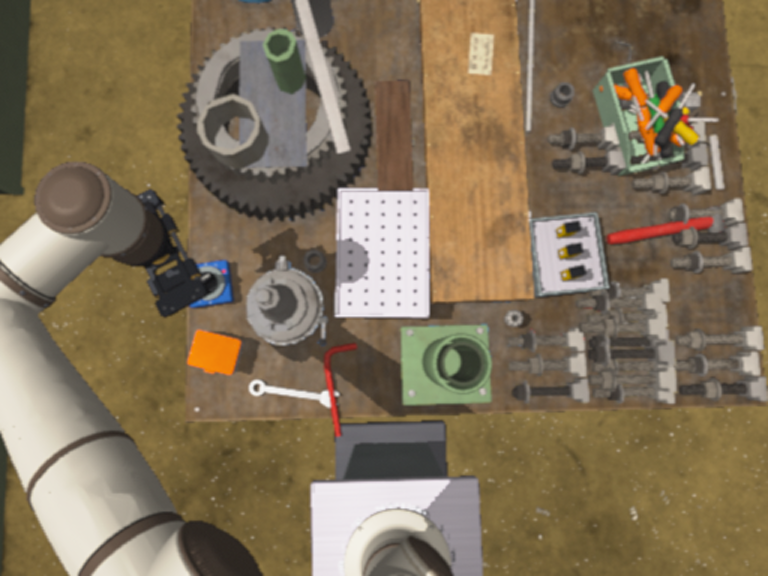

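```bash
python3 -c "
from h import *
print(r.sense()['time_s'],r.sense()['wrist_force']); print(job.finish_job())"
```

```text
43.3 [-1.1024718   0.31085467 -0.63943789]
the job is handed in; nothing more can be done
None
```

I stood all three floats on the drying plate, turned the timer knob clockwise to its stop, and handed the job in at 43.3 s. Only three floats were on the stand; I saw no fourth.

**Floats:** I pinched each one on its studs and eased the grip until one end hung down. Then I set it on the plate on that end and let go. The last two hung about 10–15° off vertical while being carried.

**Timer:** I turned the knob about 193° with one regrip. At the stop the moment rose to about 1 N m and the jaws were forced slightly open on the bar.

**Last checks:**
- The last top picture shows all three floats upright in a row on the plate, and the stand is empty.
- The knob's pointer lines up with the red end mark within about a degree.
- The collet and its sleeve were not touched and look unmoved in that picture.
- The arm was clear of everything, with about 1 N on the wrist sensor.

**What went less well:**
- My first pinch on the second float was too high. It turned the float about 12° on the stand and brought a finger close to its neighbour, so I backed off and regripped.
- The tool tilted by up to about 6° during the run, with no visible effect on the result.

No check failed at the end.

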